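# Hang the drained slip strainers as one nest

## Robot

A 6-joint arm with a two-finger parallel gripper is mounted at the origin on the work surface. World frame = base frame: x ahead of the robot, y to its left, z up, the work surface at z = 0. Lengths are in m, angles in rad, forces in N, time in s.
With the tool pointing down it reaches from about 0.275 to 0.775 m from the base axis. Payload 14.6 kg.
Tool frame: the origin (TCP) lies midway between the tips of the shut fingers; the grasp point (between the pads) lies bot.pinch_z behind it (bot.pinch_z is the distance from the TCP to the grasp point, in m); y points along the fingers, z is the direction in which the jaws open and shut, and the axes are right-handed (so a half turn about y gives the same grasp; the last joint's range is limited). The gripper opens to 85 mm and grips with 20 to 120 N. Pads are 22 mm wide; open, the fingers measure 114 mm over their backs; the gripper's body (76 mm by 85 mm) begins 54 mm behind the grasp point. The pads swing forward as they close: fully open they stand 13 mm farther back than shut.
Start: joints at [-1.297, 0.263, -0.048, 1.259, 0, 1.415], TCP at [0.218, -0.477, 0.231] pointing down, gripper open.
Joint ranges: [-2.65, 2.65], [-0.89, 1.7], [-1.18, 1.37], [-2.13, 2.11], [-1.35, 1.29], [-3.14, 3.14]. Speed limits (rad/s): [1.89, 1.89, 2.57, 2.79, 3.14, 3.14].

## Interface

Orientations are given as a rotation vector (axis times angle).
In Python, from plant import sensors, optics, job, bot gives the robot as it stands.
- The arm moves only by the tool step_arm, never from a script. Its argument "deltas" is a list of rows, each a list of 6 numbers: the shift along the tool's x, y, z in mm, then the turn, a rotation vector about the tool's x, y, z in rad. In form: [[tx, ty, tz, wx, wy, wz], ...]. A call has 1 to 5 rows; each row is the pose to reach, as a shift and turn from the pose measured when the call began, along the tool's axes at that moment; what a row does not reach only later rows make up. A row lasts 1/8 s, in which the tool goes at most 62.5 mm and 10.7 degrees, less where a joint would pass 70% of its speed; a pose out of reach is approached as far as the arm can. A call with a gripper value outside its range is refused whole. "jaw" is the closure, from -1 (fully open) to 1 (shut), set as the call begins (left out, the last holds). The fingers move at their own pace and stop on an object; the grip force is fixed at half the most. Time passes only in rows, so rows that repeat a pose let the fingers close. It gives the time, the measured TCP pose, the force and the opening at its end, in the units of the state.
- sensors.sense(): the state, without advancing time (a new reading comes with each control period).
- optics.capture(name): name is "scene" or "top" or "wrist"; returns the picture (480x640x3 uint8, red, green, blue); there is no depth.
- optics.get_calibration(name): a dict with "K" (3x3 intrinsics, pixels), "position" and "orientation" of the camera in the world. Camera axes: x right, y up, looking along -z (the intrinsics and any distortion apply to the point x, -y, -z); pixel columns grow to the right and rows downward; lengths in m; the calibration is good to about 2 mm. A picture is of the moment at which its call begins: read the wrist's pose just before it. get_calibration takes no time and is no camera call; for the wrist camera it gives the pose at the moment of the call.
- job.job_done(): hands the job in, once; it reports no verdict.
The state is a dict: "clock": time; "joint_pos": joint angles; "dq": joint speeds; "effort": joint torques, N m; "tool_pos": TCP position; "orientation": TCP orientation; "force": force on the tool from outside, world axes, zero at the start; "wrist_torque": the same for the moment, N m; "finger_gap": opening from 0.0 (shut) to 1.0 (fully open).
Only numpy, scipy, OpenCV 4.12 (cv2) and the standard library are available. Lean on these libraries where they do the work, as an engineer would, in place of code of your own. Each camera call takes 0.05 s, during which the arm holds its last target. There are 200 camera calls.

## Task

Hang the three washed slip strainers on the long hook of the tool panel as one nest, each by the loop at the end of its handle with its mouth facing away from the panel: the big one first, then the middle one with its bowl inside the big one, then the small one with its bowl inside the middle one. Leave them hanging still and do not disturb the unfired pot, the glaze jar or the brush pot.

Things in the scene. Friction and masses are not known exactly. Their poses are not given: they have to be found in the camera images.
- big_strainer_loop (a point): Middle of the hanging loop at the handle's end: an opening 16 mm wide and 46 mm long (78 to 124 mm from the rim's centre) between 5 mm bars, closed by a 5 mm end bar; outside 26 mm wide, 6 mm thick. 102 mm from the rim's centre. x along the handle to its end, y across it, z out of the bowl's mouth. Starts lying mouth down, handle level, 48 mm up, over the bat's edge.
- big_strainer_rim (a point): Centre of the rim of the big strainer (axes as its loop). Plain steel mesh bowl: rim 120 mm across, 6 mm thick about this point, bowl 36 mm deep to -z, 120 g give or take a quarter. Flat straight handle in the rim's plane, 26 mm wide, 6 mm thick, to 129 mm from here. Hung by its loop it rests with the bowl swung 8 degrees away from the panel.
- middle_strainer_loop (a point): Middle of the hanging loop at the handle's end: an opening 16 mm wide and 46 mm long (78 to 124 mm from the rim's centre) between 5 mm bars, closed by a 5 mm end bar; outside 26 mm wide, 6 mm thick. 102 mm from the rim's centre. x along the handle to its end, y across it, z out of the bowl's mouth. Starts in the drainer, handle up, mouth to drainer -x, leaning 5 to 15 deg to drainer +x.
- middle_strainer_rim (a point): Centre of the rim of the middle strainer (axes as its loop). Plain steel mesh bowl: rim 92 mm across, 6 mm thick about this point, bowl 30 mm deep to -z, 85 g give or take a quarter. Flat straight handle in the rim's plane, 26 mm wide, 6 mm thick, to 129 mm from here. Hung by its loop it rests with the bowl swung 7 degrees away from the panel.
- small_strainer_loop (a point): Middle of the hanging loop at the handle's end: an opening 16 mm wide and 46 mm long (78 to 124 mm from the rim's centre) between 5 mm bars, closed by a 5 mm end bar; outside 26 mm wide, 6 mm thick. 102 mm from the rim's centre. x along the handle to its end, y across it, z out of the bowl's mouth. Starts in the drainer, handle up, mouth to drainer -x, leaning 5 to 15 deg to drainer +x.
- small_strainer_rim (a point): Centre of the rim of the small strainer (axes as its loop). Plain steel mesh bowl: rim 72 mm across, 6 mm thick about this point, bowl 27 mm deep to -z, 60 g give or take a quarter. Flat straight handle in the rim's plane, 26 mm wide, 6 mm thick, to 129 mm from here. Hung by its loop it rests with the bowl swung 5 degrees away from the panel.
- hook_root (a point): Where the long hook leaves the face of the upright plywood tool panel (300 mm wide, 340 mm high, fixed; feet 18 mm high stick out 35 mm), 255 mm up. -x points out of the panel along the hook, y across, z up. Straight steel rod 7 mm thick, 116 mm long, rising 6 mm, then a turned-up tip. A wooden rib and knife hang flat on the panel 100 mm to either side.
- hook_tip (a point): Upper end of the hook's turned-up tip: 126 mm out from the panel and 21 mm higher than the root; 7 mm rod with a round end (axes as the root).
- drainer_bay (a point): Middle of the wide empty bay of the fixed wire draining rack, 24.5 mm up, level with the tops of the two wires (36 mm apart, along x) on which a strainer stands on its rim, handle up; a 120 mm rim then has its centre 57 mm higher. Upright wire loops 68 mm wide, each with a middle wire, part the row along x: this bay (51 mm clear, loops 87 mm high), then 4 slots (39 mm clear, 62 mm high) towards +x. z up.
- drainer_slot_a (a point): Middle of the second slot of the draining rack (axes as the bay), 94 mm from the bay, where the middle or the small strainer stands at the start.
- drainer_slot_b (a point): Middle of the fourth slot (axes as the bay), 182 mm from the bay, where the other one stands at the start. The rack's grey drip tray measures 270 x 150 mm.
- bat: Round white plaster bat, fixed, 132 mm across and 45 mm high, on which the big strainer drains, its handle out over the edge on the robot's side. Origin: centre of its underside.
- clay_pot: Unfired grey clay pot, 98 mm across and 88 mm high, on a low banding wheel (turntable 150 mm across, 50 mm high). Bystander. Origin: centre of its underside.
- glaze_jar: Blue plastic glaze jar with a white cap, 64 mm across and 95 mm high. Bystander. Origin: centre of its underside.
- brush_pot: Clear plastic pot of brushes, 80 mm across, 210 mm high with the brushes. Bystander. Origin: centre of its underside.
Not all that is in view belongs to the job. What is shaped like the part that bears big_strainer_loop but pink or purple is not meant.

How it is judged:
On the way, in this order (a step that is already met when the one before it is completed fails the run):
1. the big strainer hangs on the hook by its loop, mouth out, let go (x of big_strainer_loop in the frame of hook_root between -0.118 and -0.004 m and y of big_strainer_loop in the frame of hook_root between -0.018 and 0.018 m and z of big_strainer_loop in the frame of hook_root between -0.03 and -0.004 m and angle between big_strainer_loop's own x axis and vertical below 0.4 rad and z of hook_tip in the frame of big_strainer_rim above 0.005 m and contact force between the fingers and big_strainer below 0.2 N), for 0.2 s.
2. the middle strainer hangs in front of it, its bowl inside the big one's mouth, let go (all of step 1 and x of middle_strainer_loop in the frame of hook_root between -0.118 and -0.004 m and y of middle_strainer_loop in the frame of hook_root between -0.018 and 0.018 m and z of middle_strainer_loop in the frame of hook_root between -0.03 and -0.004 m and angle between middle_strainer_loop's own x axis and vertical below 0.4 rad and z of hook_tip in the frame of middle_strainer_rim above 0.005 m and contact force between the fingers and middle_strainer below 0.2 N and z of middle_strainer_rim in the frame of big_strainer_rim between 0.003 and 0.026 m and x of middle_strainer_rim in the frame of big_strainer_rim between -0.025 and 0.025 m and y of middle_strainer_rim in the frame of big_strainer_rim between -0.025 and 0.025 m), for 0.2 s.
3. the small strainer hangs in front, its bowl inside the middle one's mouth, let go (all of step 2 and x of small_strainer_loop in the frame of hook_root between -0.118 and -0.004 m and y of small_strainer_loop in the frame of hook_root between -0.018 and 0.018 m and z of small_strainer_loop in the frame of hook_root between -0.03 and -0.004 m and angle between small_strainer_loop's own x axis and vertical below 0.4 rad and z of hook_tip in the frame of small_strainer_rim above 0.005 m and contact force between the fingers and small_strainer below 0.2 N and z of small_strainer_rim in the frame of middle_strainer_rim between 0.003 and 0.024 m and x of small_strainer_rim in the frame of middle_strainer_rim between -0.025 and 0.025 m and y of small_strainer_rim in the frame of middle_strainer_rim between -0.025 and 0.025 m), for 0.2 s.
At the end, for the whole second after the job is handed in: All three hang still and released on the straight rod by the ends of their loops, upright within 23 degrees, mouths away from the panel; middle rim 3 to 26 mm in front of the big rim, small rim 3 to 24 mm in front of the middle one, rim centres in line within 25 mm (all of step 3 and linear speed of each of big_strainer, middle_strainer, small_strainer below 0.05 m/s); the robot touches nothing.
It fails at once if the unfired pot is disturbed (moved over 30 mm or tipped) (distance of clay_pot from where it was at the start of the episode above 0.03 m or angle between clay_pot's own z axis and vertical above 0.3 rad).
It fails at once if the glaze jar is disturbed (moved over 30 mm or tipped) (distance of glaze_jar from where it was at the start of the episode above 0.03 m or angle between glaze_jar's own z axis and vertical above 0.3 rad).
It fails at once if the brush pot is disturbed (moved over 30 mm or tipped) (distance of brush_pot from where it was at the start of the episode above 0.03 m or angle between brush_pot's own z axis and vertical above 0.3 rad).
It also fails if it takes over 72 s, if anything falls off the work surface, if the arm or the gripper's body presses on something with over 40 N, if the wrist force passes 120 N, or if a joint passes its speed limit or range.

## Working session

There is one attempt and no reset: what is moved stays moved. The work goes in short steps, Python scripts to look and compute and a tool call to move; the robot and the scene stay as the last step left them, time stands still between calls to the robot, and variables do not carry over. Pictures are saved under pics/ and viewed, about 8 in all and at most 12, crops included, and the job is handed in when it is done.

Besides the shell and the picture viewer there is one more tool, called after "Emit:" as name([rows], argument=value, ...), one row to a line, values as JSON. step_arm: Moves the arm, as the interface text tells. Its arguments: {"type":"object","properties":{"deltas":{"type":"array"},"jaw":{"type":"number"}},"required":["deltas"]}

```bash
mkdir -p pics; ls
python3 - <<'E'
from plant import sensors, optics, job, bot
import cv2, numpy as np
print(sensors.sense()); print([a for a in dir(bot) if a[0]!='_'], bot.pinch_z)
for n in ["scene","top","wrist"]:
    c=optics.get_calibration(n); print(n,c)
    cv2.imwrite(f"pics/{n}0.png",optics.capture(n)[...,::-1])
E
```

```text
pics
{'clock': 0.0, 'joint_pos': array([-1.29726732e+00,  2.63539309e-01, -4.89349335e-02,  1.25941808e+00,
        1.77940790e-05,  1.41549073e+00]), 'dq': array([ 0.00065533, -0.0001176 , -0.00035567, -0.00032957,  0.00109064,
       -0.00077974]), 'effort': array([-3.80343961e-03, -6.37615228e+01,  3.84567297e+01,  1.37558207e-02,
       -2.14381730e-04, -7.77953659e-06]), 'tool_pos': array([ 0.21822165, -0.47719038,  0.23081735]), 'orientation': array([-0.43219797,  1.9855938 , -1.98336959]), 'force': array([0.43077427, 0.68505732, 0.82355727]), 'wrist_torque': array([-0.02818321,  0.04249137, -0.00686063]), 'finger_gap': 0.9998062618080023}
['IKError', 'pinch_z'] 0.0187
scene {'K': array([[441.78261601,   0.        , 312.1678426 ],
       [  0.        , 441.78261601, 236.12906561],
       [  0.        ,   0.        ,   1.        ]]), 'position': array([1.22229767, 0.17587835, 1.06574411]), 'orientation': array([0.46585685, 0.60962943, 1.73743656])}
top {'K': array([[538.65739542,   0.        , 321.04857372],
       [  0.        , 538.65739542, 249.18024747],
       [  0.        ,   0.        ,   1.        ]]), 'position': array([0.38596528, 0.01302393, 1.56702288]), 'orientation': array([ 0.08410905, -0.07172912, -1.59332172])}
wrist {'K': array([[331.23987509,   0.        , 315.29125293],
       [  0.        , 331.23987509, 241.01271485],
       [  0.        ,   0.        ,   1.        ]]), 'position': array([ 0.28100116, -0.44920737,  0.37388616]), 'orientation': array([-0.24198926,  0.1570056 , -1.1357878 ])}
```

View pics/scene0.png

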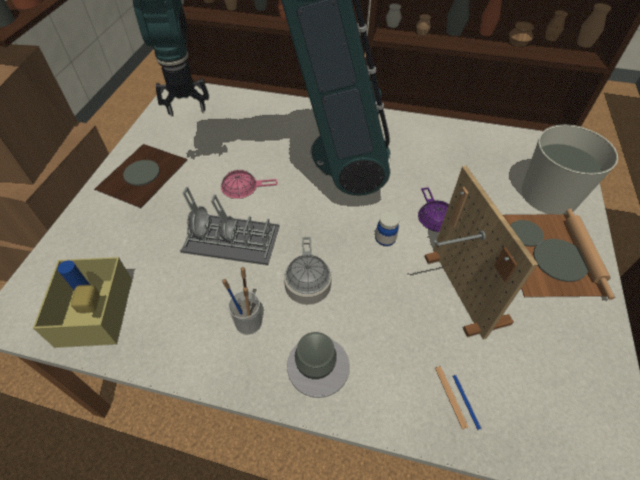

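View pics/top0.png

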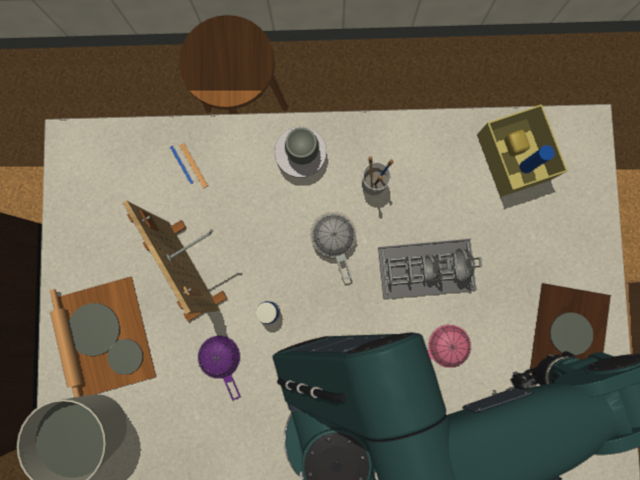

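The top and scene views show the grey strainer on the bat at top (333,236). The two drainer strainers are at top (432,268) and (462,265), and the hook runs from about (170,258) to (211,232). The pink strainer at (450,346) and the purple one at (219,356) are decoys. Next I'll enlarge the parts that matter.

```bash
cat > h.py <<'E'
import cv2, numpy as np
from scipy.spatial.transform import Rotation as R
from plant import sensors, optics, bot
def ray(cal,u,v):
    K=cal['K']; d=np.array([(u-K[0,2])/K[0,0],-(v-K[1,2])/K[1,1],-1.])
    return cal['position'], R.from_rotvec(cal['orientation']).apply(d/np.linalg.norm(d))
def plane(cal,u,v,z):
    p,d=ray(cal,u,v); return p+d*(z-p[2])/d[2]
def tri(obs):
    A=np.zeros((3,3));b=np.zeros(3)
    for cal,u,v in obs:
        p,d=ray(cal,u,v);M=np.eye(3)-np.outer(d,d);A+=M;b+=M@p
    x=np.linalg.solve(A,b)
    return x,[np.linalg.norm(np.cross(x-p,d)) for p,d in [ray(*o) for o in obs]]
def proj(cal,P):
    q=R.from_rotvec(cal['orientation']).inv().apply(np.asarray(P)-cal['position']);K=cal['K']
    return np.array([K[0,2]-K[0,0]*q[...,0]/q[...,2],K[1,2]+K[1,1]*q[...,1]/q[...,2]]).T
def tile(img,x,y,s,n=4):
    w,h=400,300
    return cv2.resize(img[y:y+h//s,x:x+w//s],(w,h),interpolation=cv2.INTER_CUBIC)
E
python3 - <<'E'
from h import *
t=cv2.imread('pics/top0.png');s=cv2.imread('pics/scene0.png')
def g(im,tick,x0,y0,sc):
    for i in range(0,400,sc*10): cv2.line(im,(i,0),(i,4),(0,255,255),1)
    return im
A=np.vstack([np.hstack([tile(t,150,200,4),tile(t,295,210,4)]),np.hstack([tile(t,385,225,4),tile(s,415,190,4)])])
B=np.vstack([np.hstack([tile(s,175,180,4),tile(s,265,225,4)]),np.hstack([tile(t,120,195,3),tile(t,375,232,3)])])
cv2.imwrite('pics/A.png',A);cv2.imwrite('pics/B.png',B)
E
```

```text
(no output)
```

View pics/A.png

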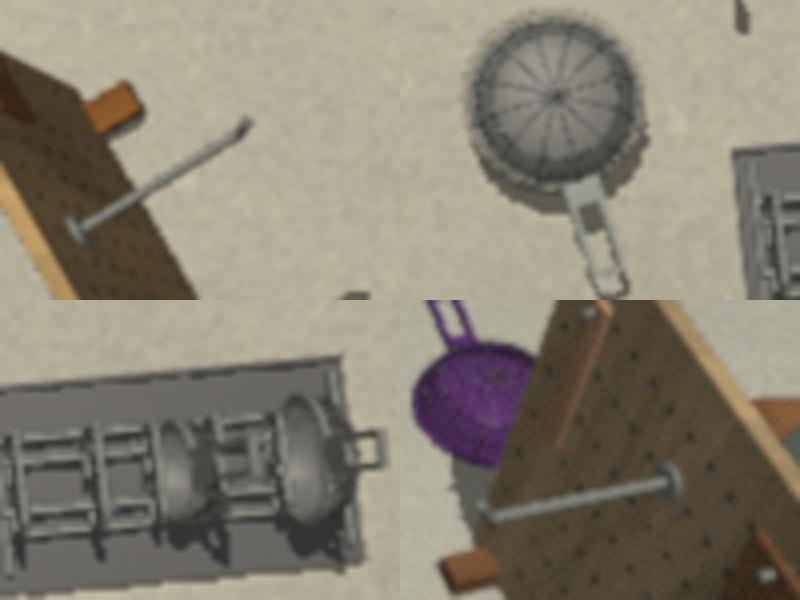

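View pics/B.png

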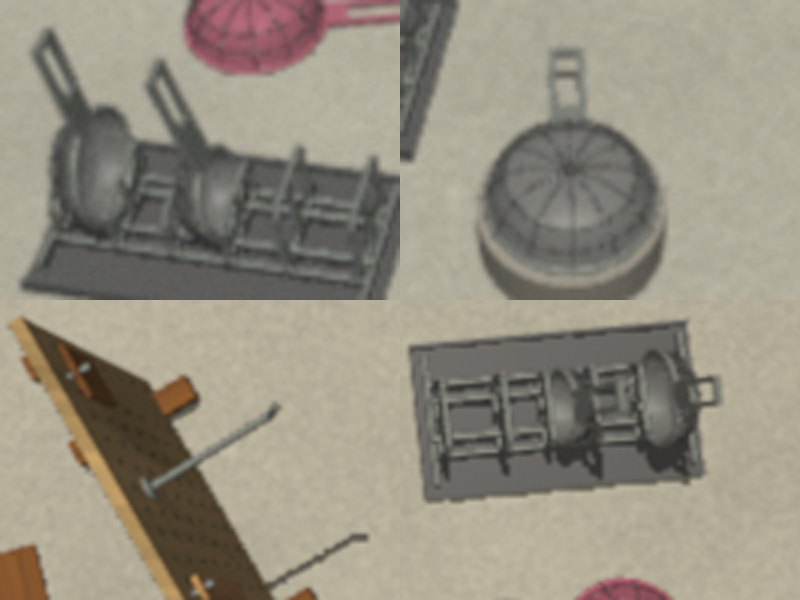

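Both enlargements agree. The big grey strainer lies on the bat, the larger rack strainer (middle) is in slot b and the smaller one is in slot a. None of the three is pink or purple. Now I'll triangulate.

Run:
```python
from h import *
T=optics.get_calibration('top');S=optics.get_calibration('scene')
def pr(n,a,b):
    c=lambda o,p,k=4:((p[0]+.5)/k-.5+o[0],(p[1]+.5)/k-.5+o[1])
    x,e=tri([(T,*c(*a)),(S,*c(*b))]);print(n,x.round(4),np.round(e,4))
pr('root',((150,200),(77,230)),((415,190),(272,180)))
pr('tip',((150,200),(247,122)),((415,190),(85,207)))
pr('bigapex',((295,210),(156,97)),((265,225),(168,168)))
pr('bigend',((295,210),(211,292)),((265,225),(167,51)))
pr('midend',((385,225),(384,148)),((175,180),(47,33)))
pr('smallend',((375,232),(236,107),3),((175,180),(157,64)))
print('apex plane',plane(T,333.6,233.9,.087),'end plane',plane(T,347.3,282.6,.048))
# drainer tray corners (top) B BR tile /3
for p in [(8,48),(285,22),(303,172),(25,200)]:
    print(plane(T,375+p[0]/3-.3,232+p[1]/3-.3,.004).round(4))
```

```text
root [0.5056 0.397  0.2579] [0.0026 0.0026]
tip [0.5668 0.2895 0.2763] [0.0034 0.0034]
bigapex [ 0.5748 -0.011   0.0826] [0.002 0.002]
bigend [ 0.4405 -0.0473  0.0332] [0.002 0.002]
midend [ 0.4785 -0.3773  0.2006] [0.0045 0.0045]
smallend [ 0.4662 -0.3104  0.1746] [0.008 0.008]
apex plane [ 0.57458576 -0.01280798  0.087     ] end plane [ 0.44048117 -0.0484759   0.048     ]
[ 0.5415 -0.1407  0.004 ]
[ 0.5603 -0.4103  0.004 ]
[ 0.4147 -0.4202  0.004 ]
[ 0.3942 -0.1521  0.004 ]
```

```bash
cat >> h.py <<'E'
def cur():
    s=sensors.sense(); return s['tool_pos'],R.from_rotvec(s['orientation']),s
def rot(y,z):  # tool rotation from finger direction y and jaw axis z
    y=np.array(y,float);y/=np.linalg.norm(y);z=np.array(z,float);z-=y*(z@y);z/=np.linalg.norm(z)
    return R.from_matrix(np.array([np.cross(y,z),y,z]).T)
def delta(p,Rt,start=None):
    p0,R0=start or cur()[:2]
    return np.r_[R0.inv().apply(np.asarray(p)-p0)*1000,(R0.inv()*Rt).as_rotvec()].round(3).tolist()
E
python3 - <<'E'
from h import *
p,Q,s=cur(); print(Q.as_matrix().round(3))
c=optics.get_calibration('wrist'); print('cam in tool',Q.inv().apply(c['position']-p).round(3))
rim=np.array([.572,-.012,.048]); xs=np.array([-.966,-.259,0]); xs/=np.linalg.norm(xs)
th=np.deg2rad(20)
a=-xs*np.cos(th)-np.array([0,0,np.sin(th)]); ys=np.array([-xs[1],xs[0],0])
for sg in (1,-1):
    Rt=rot(a,sg*ys)
    g=rim+xs*.105+a*.026
    print(sg,'tool x',Rt.apply([1,0,0]).round(2),'grasp',g.round(4),'pre',(g-a*.08).round(4),delta(g-a*.08,Rt))
E
```

```text
[[-0.909 -0.     0.416]
 [-0.416  0.001 -0.909]
 [-0.    -1.    -0.001]]
cam in tool [-0.069 -0.143  0.   ]
1 tool x [-0.33 -0.09 -0.94] grasp [ 0.4942 -0.0329  0.0391] pre [ 0.4216 -0.0523  0.0665] [-361.597, 164.757, -301.78, 0.103, 0.145, 1.219]
-1 tool x [0.33 0.09 0.94] grasp [ 0.4942 -0.0329  0.0391] pre [ 0.4216 -0.0523  0.0665] [-361.597, 164.757, -301.78, 1.722, -2.459, -0.145]
```

Run:
```python
from h import *
xs=np.array([-.966,-.259,0]); xs/=np.linalg.norm(xs); ys=np.array([-xs[1],xs[0],0])
th=np.deg2rad(20); a=-xs*np.cos(th)-np.array([0,0,np.sin(th)])
print(delta([.38,-.09,.2],rot(a,ys)))
```

```text
[-308.147, 31.206, -284.914, 0.103, 0.145, 1.219]
```

Emit:
step_arm([
  [-308,31,-285,0.1,0.145,1.22],
  [-308,31,-285,0.1,0.145,1.22],
  [-308,31,-285,0.1,0.145,1.22],
  [-308,31,-285,0.1,0.145,1.22],
  [-308,31,-285,0.1,0.145,1.22],
], jaw=-1)

```text
clock: 0.78
tool_pos: [0.3388, -0.1884, 0.2086]
orientation: [0.552, 1.673, -1.463]
force: [1.3, 0.0, -1.1]
finger_gap: 1.0
```

```bash
cat > t.py <<'E'
import sys
from h import *
xs=np.array([-.966,-.259,0]); xs/=np.linalg.norm(xs); ys=np.array([-xs[1],xs[0],0])
th=np.deg2rad(float(sys.argv[4])); a=-xs*np.cos(th)-np.array([0,0,np.sin(th)])
p,Q,s=cur(); print(s['clock'],p.round(4),'q',s['joint_pos'].round(3),s['force'].round(1),'a',Q.apply([0,1,0]).round(3),s['finger_gap'])
print(delta([float(v) for v in sys.argv[1:4]],rot(a,ys)))
E
python3 t.py .38 -.09 .2 20
```

```text
0.775 [ 0.3388 -0.1884  0.2086] q [-1.429 -0.005 -0.793  0.974  0.922  1.309] [ 1.3  0.  -1.1] a [ 0.773  0.227 -0.593] 1.0003328693633595
[-34.829, 59.294, -82.056, 0.024, 0.034, 0.285]
```

Emit:
step_arm([
  [-35,59,-82,0.02,0.03,0.28],
  [-35,59,-82,0.02,0.03,0.28],
  [-35,59,-82,0.02,0.03,0.28],
  [-35,59,-82,0.02,0.03,0.28],
])

```text
clock: 1.27
tool_pos: [0.3799, -0.0906, 0.2005]
orientation: [0.787, 1.534, -1.275]
force: [-0.8, -0.8, 0.1]
finger_gap: 0.999
```

```bash
python3 t.py .43 -.05 .10 20
```

```text
1.275 [ 0.3799 -0.0906  0.2005] q [-1.338 -0.037 -1.117  0.581  1.214  1.472] [-0.8 -0.8  0.1] a [ 0.904  0.247 -0.348] 0.9992034294251949
[73.643, 90.296, -26.211, 0.004, 0.004, 0.006]
```

Emit:
step_arm([
  [74,90,-26,0,0,0],
  [74,90,-26,0,0,0],
  [74,90,-26,0,0,0],
])

```text
clock: 1.65
tool_pos: [0.3959, -0.1038, 0.1407]
orientation: [0.743, 1.57, -1.234]
force: [-0.8, 0.4, -0.9]
finger_gap: 1.005
```

```bash
python3 t.py .4216 -.0523 .0665 20
python3 - <<'E'
from h import *
cv2.imwrite('pics/s1.png',np.hstack([cv2.resize(optics.capture('scene')[60:360,150:470],(400,375)),cv2.resize(optics.capture('wrist'),(400,375))])[...,::-1])
E
```

```text
1.65 [ 0.3959 -0.1038  0.1407] q [-1.272  0.18  -1.173  0.292  1.204  1.51 ] [-0.8  0.4 -0.9] a [ 0.884  0.3   -0.358] 1.0046384512353486
[55.376, 64.758, -39.479, 0.061, 0.004, 0.017]
```

View pics/s1.png

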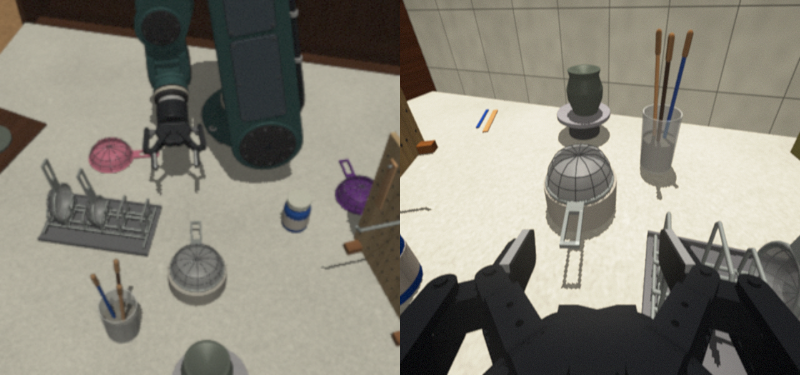

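The picture shows the open gripper short of the big strainer's handle. j3 is at its limit of -1.17, so such a flat approach is out of reach. I'll fit the arm's geometry to find out which tilts are possible.

```bash
cat > kin.py <<'E'
from h import *
from scipy.optimize import least_squares
D=[([-1.29727,.26354,-.04893,1.25942,0,1.41549],[.21822,-.47719,.23082],[-.43220,1.98559,-1.98337]),
([-1.429,-.005,-.793,.974,.922,1.309],[.3388,-.1884,.2086],[.552,1.673,-1.463]),
([-1.338,-.037,-1.117,.581,1.214,1.472],[.3799,-.0906,.2005],[.787,1.534,-1.275]),
([-1.272,.18,-1.173,.292,1.204,1.51],[.3959,-.1038,.1407],[.743,1.57,-1.234])]
def rz(a):return R.from_euler('z',a)
def fk(q,P):
    e,h,L1,L2,d4,L,y4,al=P
    q=np.asarray(q); A=rz(q[0]); f=q[1]-q[2]; ph=f+q[3]
    w=np.array([e+L1*np.sin(q[1])+L2*np.cos(f+al),y4,h+L1*np.cos(q[1])-L2*np.sin(f+al)])
    B=A*R.from_euler('y',ph)  # x=tool dir at j5=0
    C=B*rz(q[4])
    p=A.apply(w)+B.apply([d4,0,0])+C.apply([L,0,0])
    # tool y = C x ; spin q6 about it
    return p,C
M0=R.from_matrix([[0,1,0],[0,0,1],[1,0,0]])  # tool y=x', z=y', x=z'
S=None
def full(q,P,s=1,c=0): 
    p,C=fk(q,P); return p,C*R.from_euler('x',s*q[5]+c)*M0
for s in (1,-1):
    cs=[]
    for q,p,o in D:
        C=fk(q,np.zeros(8))[1]; G=C.inv()*R.from_rotvec(o)*M0.inv(); v=G.as_rotvec(); cs.append(v[0]-s*q[5]); 
    print(s,np.round(cs,3)) if __name__=='__main__' else 0
def fit(D):
    x0=np.array([0,.3,.4,.4,.1,.2,0,0])
    return least_squares(lambda P:np.r_[np.concatenate([(fk(q,P)[0]-p)*1000 for q,p,o in D]),(P-x0)*.3],x0)
r=fit(D);P=r.x
if __name__=='__main__':print(P.round(4),r.fun[:12].round(2))
E
python3 kin.py
```

```text
1 [-0.     0.001 -0.     0.   ]
-1 [2.831 2.619 2.944 3.02 ]
[-2.000e-04  1.580e-01  5.826e-01  3.730e-01  1.389e-01  2.856e-01
  8.120e-02 -1.368e-01] [ 0.02  0.   -0.04 -0.02 -0.01  0.06  0.04  0.01  0.02 -0.03  0.01 -0.04]
```

```bash
cat >> kin.py <<'E'
lo=np.array([-2.65,-.89,-1.18,-2.13,-1.35,-3.14])+.02;hi=np.array([2.65,1.7,1.37,2.11,1.29,3.14])-.02
def ik(p,Rt,seeds=40):
    rng=np.random.default_rng(0);sol=[]
    for i in range(seeds):
        q0=rng.uniform(lo,hi)
        def f(q):
            a,b=full(q,P); return np.r_[(a-p)*5,(b.inv()*Rt).as_rotvec()]
        r=least_squares(f,q0,bounds=(lo,hi))
        if np.abs(r.fun).max()<.01 and not any(np.abs(r.x-s).max()<.05 for s in sol): sol.append(r.x)
    return sol
E
python3 - <<'E'
from kin import *
rim=np.array([.572,-.012,.048]); xs=np.array([-.966,-.259,0]); xs/=np.linalg.norm(xs); ys=np.array([-xs[1],xs[0],0])
for deg in (20,30,40,50,60,90):
    th=np.deg2rad(deg);a=-xs*np.cos(th)-np.array([0,0,np.sin(th)])
    for sg in (1,-1):
        g=rim+xs*.105+a*.026
        for q in ik(g,rot(a,sg*ys),12): print(deg,sg,q.round(2))
E
```

```text
60 1 [-0.44  0.19 -1.03 -0.06  0.33  2.51]
60 -1 [-0.44  0.19 -1.03 -0.06  0.33 -0.63]
90 1 [-0.26  0.35 -0.56  0.66  0.    2.62]
90 -1 [-0.26  0.35 -0.56  0.66  0.   -0.52]
```

Run:
```python
from kin import *
rim=np.array([.572,-.012,.048]); xs=np.array([-.966,-.259,0]); xs/=np.linalg.norm(xs); ys=np.array([-xs[1],xs[0],0])
Z=np.array([0,0,1.]);dx=np.array([.073,-.997,0]);bay=np.array([.4713,-.1931,.0245])
for deg in (50,55,60,65):
  th=np.deg2rad(deg)
  a=-xs*np.cos(th)-Z*np.sin(th)
  for k in (0,.08):
    for q in ik(rim+xs*.105+a*(.026-k),rot(a,ys),12): print('pick',deg,k,q.round(2))
  for m in (1,-1):
   for lean in (0,10):
    l=np.deg2rad(lean); x2=Z*np.cos(l)-m*dx*np.sin(l); z2=m*dx*np.cos(l)+Z*np.sin(l); y2=np.cross(z2,x2)
    a2=-x2*np.cos(th)+z2*np.sin(th)
    for up in (0,.1):
      for q in ik(bay+Z*(.057+up)+x2*.105+a2*.026,rot(a2,y2),12): print('bay',deg,'m',m,'lean',lean,up,q.round(2))
```

```text
pick 50 0.08 [-0.65 -0.01 -1.13 -0.02  0.53  2.36]
bay 50 m 1 lean 0 0 [-0.17  0.22 -0.62  0.46 -0.84 -1.94]
bay 50 m 1 lean 0 0.1 [-0.17  0.12 -0.43  0.75 -0.84 -1.94]
bay 50 m 1 lean 10 0 [-0.07  0.27 -0.67  0.38 -1.03 -1.85]
bay 50 m 1 lean 10 0.1 [-0.07  0.16 -0.5   0.68 -1.03 -1.85]
bay 50 m -1 lean 0 0 [-0.81  0.69  0.14  1.76  0.51  0.49]
bay 50 m -1 lean 0 0.1 [-0.81  0.64  0.31  1.99  0.51  0.49]
bay 50 m -1 lean 10 0 [-0.85  0.82  0.24  1.94  0.55  0.36]
pick 55 0 [-0.48  0.21 -1.11 -0.22  0.4   2.5 ]
pick 55 0.08 [-0.58 -0.02 -1.04  0.12  0.44  2.39]
bay 55 m 1 lean 0 0 [-0.14  0.24 -0.65  0.39 -0.93 -1.93]
bay 55 m 1 lean 0 0.1 [-0.14  0.13 -0.47  0.68 -0.93 -1.93]
bay 55 m 1 lean 10 0 [-0.05  0.3  -0.7   0.31 -1.12 -1.85]
bay 55 m 1 lean 10 0.1 [-0.05  0.18 -0.54  0.61 -1.12 -1.85]
bay 55 m -1 lean 0 0 [-0.82  0.74  0.17  1.83  0.54  0.43]
bay 55 m -1 lean 0 0.1 [-0.82  0.68  0.33  2.05  0.54  0.43]
bay 55 m -1 lean 10 0 [-0.86  0.87  0.26  2.01  0.57  0.3 ]
pick 60 0 [-0.44  0.19 -1.03 -0.06  0.33  2.51]
pick 60 0.08 [-0.52 -0.   -0.95  0.24  0.36  2.43]
bay 60 m 1 lean 0 0 [-0.11  0.26 -0.69  0.31 -1.02 -1.93]
bay 60 m 1 lean 0 0.1 [-0.11  0.14 -0.51  0.61 -1.02 -1.93]
bay 60 m 1 lean 10 0 [-0.03  0.34 -0.74  0.23 -1.21 -1.86]
bay 60 m 1 lean 10 0.1 [-0.03  0.2  -0.58  0.52 -1.21 -1.86]
bay 60 m -1 lean 0 0 [-0.83  0.79  0.19  1.91  0.56  0.37]
bay 60 m -1 lean 10 0 [-0.87  0.92  0.28  2.08  0.59  0.24]
pick 65 0 [-0.4   0.2  -0.95  0.07  0.26  2.52]
pick 65 0.08 [-0.47  0.02 -0.86  0.35  0.29  2.46]
bay 65 m 1 lean 0 0 [-0.09  0.29 -0.73  0.22 -1.11 -1.94]
bay 65 m 1 lean 0 0.1 [-0.09  0.16 -0.56  0.52 -1.11 -1.94]
bay 65 m 1 lean 10 0 [-0.01  0.37 -0.78  0.11 -1.3  -1.89]
bay 65 m 1 lean 10 0.1 [-0.01  0.22 -0.63  0.41 -1.3  -1.89]
bay 65 m -1 lean 0 0 [-0.84  0.85  0.21  1.98  0.58  0.31]
```

```bash
cat >> kin.py <<'E'
def near(p,Rt,q0):
    f=lambda q:np.r_[(full(q,P)[0]-p)*5,(full(q,P)[1].inv()*Rt).as_rotvec()]
    r=least_squares(f,np.clip(q0,lo,hi),bounds=(lo,hi)); return r.x,np.abs(r.fun).max()
def calls(qs,start=None):
    # successive target poses (joint lists) -> one delta per call
    p0,R0=start or cur()[:2]
    for q in qs:
        p,Q=full(q,P) if not isinstance(q,tuple) else q
        d=delta(p,Q,(p0,R0));n=max(np.linalg.norm(d[:3])/62.5,np.linalg.norm(d[3:])/.187)
        print('rows %.1f'%n,d,'->',p.round(3)); p0,R0=p,Q
E
python3 - <<'E'
from kin import *
p,Q,s=cur();q=s['joint_pos'];print(q.round(3),(full(q,P)[0]-p)*1000)
t=np.array([-.52,0,-.95,.24,.36,-.71])
rim=np.array([.572,-.012,.048]); xs=np.array([-.966,-.259,0]); xs/=np.linalg.norm(xs); ys=np.array([-xs[1],xs[0],0])
th=np.deg2rad(60);a=-xs*np.cos(th)-np.array([0,0,1])*np.sin(th)
t,e=near(rim+xs*.105+a*(.026-.09),rot(a,-ys),t);print(t.round(3),e)
calls([q+(t-q)*f for f in (.25,.5,.75,1)])
E
```

```text
[-1.272  0.179 -1.174  0.293  1.204  1.511] [ 0.10182064 -0.10214609 -0.0121907 ]
[-0.535 -0.027 -0.938  0.276  0.366 -0.725] 6.962208587424357e-12
rows 4.2 [25.806, 25.294, -24.191, -0.181, -0.742, -0.166] -> [ 0.402 -0.075  0.108]
rows 4.2 [0.735, 20.621, -14.233, -0.198, -0.761, -0.065] -> [ 0.408 -0.06   0.089]
rows 4.2 [-1.47, 11.579, 8.015, -0.176, -0.77, 0.005] -> [ 0.42  -0.053  0.087]
rows 4.2 [18.437, -1.42, 18.804, -0.148, -0.765, 0.045] -> [ 0.44  -0.047  0.103]
```

Run:
```python
from kin import *
p,Q,s=cur();q=s['joint_pos']
t=np.array([-.535,-.027,-.938,.276,.366,-.725])
L=[]
for f,u in ((.25,.07),(.5,.1),(.75,.09),(1,.04)):
    g=q+(t-q)*f; p1,R1=full(g,P); n,e=near(p1+[-.02*(f<1),0,u],R1,g); L.append(n); print(n.round(2),e)
calls(L)
```

```text
[-1.16 -0.03 -0.97  0.71  0.99  0.81] 3.651454139053101e-12
[-0.97 -0.12 -0.85  0.75  0.79  0.31] 1.5470691672181403e-09
[-0.77 -0.14 -0.82  0.66  0.59 -0.22] 2.201551094205278e-11
[-0.54 -0.09 -0.85  0.42  0.37 -0.72] 1.9120816041606753e-13
rows 4.2 [-32.691, -17.387, -31.714, -0.181, -0.742, -0.166] -> [ 0.382 -0.075  0.178]
rows 4.2 [-19.038, 4.318, 1.389, -0.198, -0.761, -0.065] -> [ 0.388 -0.06   0.189]
rows 4.2 [-0.199, 18.599, 1.028, -0.176, -0.77, 0.005] -> [ 0.4   -0.053  0.177]
rows 4.2 [16.801, 49.578, 1.537, -0.148, -0.765, 0.045] -> [ 0.44  -0.048  0.143]
```

Sending the four moves in order.

Emit:
step_arm([
  [-33,-17,-32,-0.18,-0.74,-0.165],
  [-33,-17,-32,-0.18,-0.74,-0.165],
  [-33,-17,-32,-0.18,-0.74,-0.165],
  [-33,-17,-32,-0.18,-0.74,-0.165],
  [-33,-17,-32,-0.18,-0.74,-0.165],
])

```text
clock: 2.38
tool_pos: [0.382, -0.0749, 0.1796]
orientation: [0.008, 1.103, -1.267]
force: [-0.7, 0.0, 0.1]
finger_gap: 0.996
```

Emit:
step_arm([
  [-19,4,1,-0.2,-0.76,-0.065],
  [-19,4,1,-0.2,-0.76,-0.065],
  [-19,4,1,-0.2,-0.76,-0.065],
  [-19,4,1,-0.2,-0.76,-0.065],
  [-19,4,1,-0.2,-0.76,-0.065],
])

```text
clock: 3.0
tool_pos: [0.3876, -0.0596, 0.1914]
orientation: [-0.618, 0.557, -1.067]
force: [-0.7, 0.2, 0.4]
finger_gap: 1.0
```

Emit:
step_arm([
  [0,19,1,-0.175,-0.77,0.005],
  [0,19,1,-0.175,-0.77,0.005],
  [0,19,1,-0.175,-0.77,0.005],
  [0,19,1,-0.175,-0.77,0.005],
  [0,19,1,-0.175,-0.77,0.005],
])

```text
clock: 3.62
tool_pos: [0.3999, -0.0523, 0.1792]
orientation: [-1.107, -0.025, -0.698]
force: [-0.1, 0.2, 0.5]
finger_gap: 0.998
```

Emit:
step_arm([
  [17,50,1.5,-0.15,-0.765,0.045],
  [17,50,1.5,-0.15,-0.765,0.045],
  [17,50,1.5,-0.15,-0.765,0.045],
  [17,50,1.5,-0.15,-0.765,0.045],
  [17,50,1.5,-0.15,-0.765,0.045],
])

```text
clock: 4.25
tool_pos: [0.4397, -0.0463, 0.1453]
orientation: [-1.459, -0.602, -0.207]
force: [-1.1, -0.2, -0.2]
finger_gap: 0.998
```

Run:
```python
from kin import *
p,Q,s=cur();q=s['joint_pos'];print(s['clock'],p.round(4),q.round(3),s['force'].round(1),(full(q,P)[0]-p)*1000)
c=optics.get_calibration('wrist')
cv2.imwrite('pics/w2.png',optics.capture('wrist')[...,::-1])
np.save('w2.npy',c,allow_pickle=True)
# expected handle end & loop end inner in the image
rim=np.array([.572,-.012,.048]); xs=np.array([-.966,-.259,0])
for sgn in (.129,.124,.102,.078): print(sgn,proj(c,rim+xs*sgn).round(1))
im=optics.capture('wrist');
```

```text
4.25 [ 0.4397 -0.0463  0.1453] [-0.529 -0.094 -0.851  0.425  0.36  -0.718] [-1.1 -0.2 -0.2] [-0.23441149  0.18090356  0.01179036]
0.129 [315.  186.7]
0.124 [315.1 192.5]
0.102 [315.2 216.1]
0.078 [315.3 238.7]
```

View pics/w2.png

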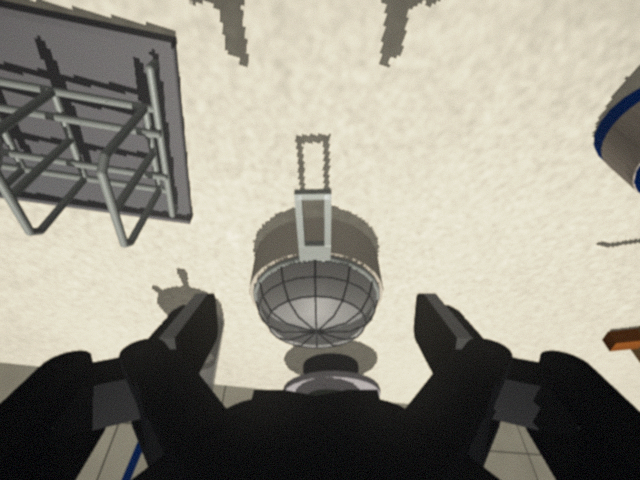

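The wrist view shows the grey loop, with its end at (312,190) and the opening down to (314,248). It sits centred between the open fingers. The bowl apex is at (316,328), and the bay's loops are at the upper left.

Run:
```python
from kin import *
c=np.load('w2.npy',allow_pickle=True).item()
for n,u,v,z in (('end',312.5,189.5,.05),('op',314,197,.05),('opbot',314.5,247,.05),('apex',316.5,329,.085)): print(n,plane(c,u,v,z).round(4))
# bay loops: first loop pixels (two wires) tops at 0.0245+.087
for u,v in ((127,242),(37,232),(52,93),(152,60)): print(u,v,plane(c,u,v,.1115).round(4))
```

```text
end [ 0.4487 -0.0469  0.05  ]
op [ 0.4547 -0.0442  0.05  ]
opbot [ 0.5042 -0.0309  0.05  ]
apex [ 0.5704 -0.0115  0.085 ]
127 242 [ 0.4635 -0.1452  0.1115]
37 232 [ 0.4677 -0.1896  0.1115]
52 93 [ 0.3865 -0.1611  0.1115]
152 60 [ 0.3653 -0.1246  0.1115]
```

Run:
```python
from kin import *
rim=np.array([.5715,-.0115,.048]); xs=np.array([-.963,-.270,0]); xs/=np.linalg.norm(xs); ys=np.array([-xs[1],xs[0],0])
th=np.deg2rad(60);a=-xs*np.cos(th)-np.array([0,0,1])*np.sin(th);Rt=rot(a,-ys);g=rim+xs*.105+a*.026
calls([(g-a*.04,Rt),(g,Rt)])
```

```text
rows 1.4 [-21.657, 85.893, -1.18, 0.01, -0.012, 0.0] -> [ 0.464 -0.042  0.06 ]
rows 0.6 [-0.0, 40.0, -0.0, 0.0, 0.0, 0.0] -> [ 0.483 -0.036  0.025]
```

Emit:
step_arm([
  [-22,86,-1,0.01,-0.012,0],
  [-22,86,-1,0.01,-0.012,0],
  [-22,126,-1,0.01,-0.012,0],
  [-22,126,-1,0.01,-0.012,0],
])

```text
clock: 4.85
tool_pos: [0.482, -0.0361, 0.0231]
orientation: [-1.447, -0.605, -0.196]
force: [-0.6, 0.7, -0.1]
finger_gap: 1.0
```

Emit:
step_arm([
  [0,0,0,0,0,0],
  [0,0,0,0,0,0],
  [0,0,0,0,0,0],
  [0,0,0,0,0,0],
  [0,0,0,0,0,0],
], jaw=1)

```text
clock: 5.48
tool_pos: [0.4822, -0.0364, 0.0235]
orientation: [-1.448, -0.605, -0.197]
force: [-1.7, -2.5, 4.1]
finger_gap: 0.29
```

Run:
```python
from kin import *
p,Q,s=cur();print(s['clock'],p.round(4),s['joint_pos'].round(3),s['force'].round(1),s['finger_gap'])
# bay from the scene/top: project estimated bay loops tops for check
for n in ('top','scene'):
    c=optics.get_calibration(n)
    dx=np.array([.073,-.997,0]);dy=np.array([.997,.073,0]);bay=np.array([.4713,-.1931,.0245])
    for k in (-.028,.028):
        print(n,[proj(c,bay+dx*k+dy*w+[0,0,.087]).round(1).tolist() for w in (-.034,0,.034)])
```

```text
5.475 [ 0.4822 -0.0364  0.0235] [-0.447  0.201 -1.023 -0.058  0.337 -0.646] [-1.7 -2.5  4.1] 0.29043646982905436
top [[392.5, 282.6], [391.1, 270.0], [389.7, 257.6]]
top [[413.2, 280.6], [411.7, 268.0], [410.3, 255.6]]
scene [[265.3, 211.4], [262.5, 220.3], [259.5, 229.4]]
scene [[246.5, 209.0], [243.4, 217.8], [240.1, 226.8]]
```

```bash
python3 - <<'E'
from kin import *
c=np.load('w2.npy',allow_pickle=True).item()
dx=np.array([.073,-.997,0]);dy=np.array([.997,.073,0]);bay=np.array([.4713,-.1931,.0245])
for k,h in ((-.028,.087),(.028,.087),(.072,.062)):
    print(k,[proj(c,bay+dx*k+dy*w+[0,0,h]).round(1).tolist() for w in (-.034,0,.034)])
print('tray',[proj(c,[*x,.004]).round(0).tolist() for x in ((.5415,-.1407),(.3942,-.1521))])
E
python3 - <<'E'
import cv2;im=cv2.imread('pics/w2.png')[0:260,0:210];cv2.imwrite('pics/w2c.png',cv2.resize(im,None,fx=2.3,fy=2.3,interpolation=cv2.INTER_CUBIC))
E
```

```text
-0.028 [[67.2, 192.6], [88.8, 242.5], [105.3, 280.7]]
0.028 [[-69.0, 173.6], [-27.4, 228.3], [3.9, 269.6]]
0.072 [[-130.3, 129.3], [-83.5, 186.3], [-47.4, 230.1]]
tray [[190.0, 217.0], [170.0, 39.0]]
```

View pics/w2c.png

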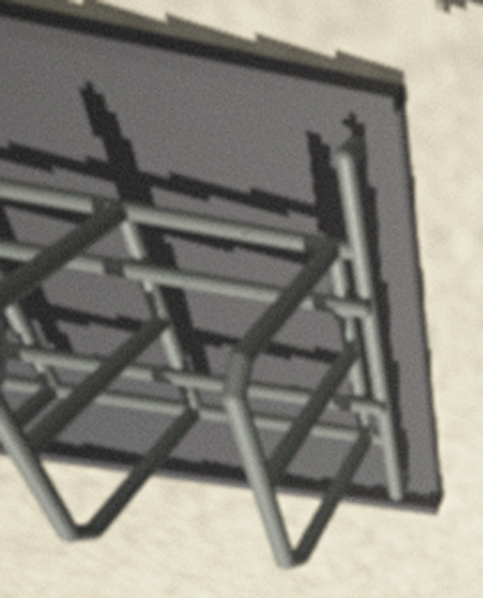

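Run:
```python
from kin import *
c=np.load('w2.npy',allow_pickle=True).item()
f=lambda a,z:plane(c,a[0]/2.3,a[1]/2.3,z).round(4)
for z in (.085,.1085): print(z,'L1 tops',f((237,377),z),f((288,558),z),'L2 top',f((78,532),z))
print('L1 base',f((325,245),.02),f((368,432),.02),'L2 base',f((118,208),.02),f((193,408),.02),'end bar',f((345,150),.02),f((397,495),.02))
print('tray',f((403,100),.004),f((437,510),.004))
```

```text
0.085 L1 tops [ 0.4357 -0.1634  0.085 ] [ 0.4963 -0.1605  0.085 ] L2 top [ 0.5003 -0.2149  0.085 ]
0.1085 L1 tops [ 0.4167 -0.1503  0.1085] [ 0.4678 -0.1478  0.1085] L2 top [ 0.4712 -0.1937  0.1085]
L1 base [ 0.4344 -0.1671  0.02  ] [ 0.5004 -0.1597  0.02  ] L2 base [ 0.4382 -0.2214  0.02  ] [ 0.5052 -0.2163  0.02  ] end bar [ 0.4063 -0.1593  0.02  ] [ 0.5281 -0.1511  0.02  ]
tray [ 0.3959 -0.1489  0.004 ] [ 0.5482 -0.1409  0.004 ]
```

```bash
cat > big.py <<'E'
from kin import *
Z=np.array([0,0,1.])
dx=np.array([.073,-.997,0]);dx/=np.linalg.norm(dx);bay=np.array([.470,-.1915,.0245])
E
python3 - <<'E'
from big import *
p,Q,s=cur();q=s['joint_pos']
# strainer frame relative to tool
ys=-Q.apply([0,0,1]); ys[2]=0; ys/=np.linalg.norm(ys); zs=-Z; xs=np.cross(ys,zs)
rim=np.array([.5715,-.0115,.048]); rim=rim-ys*((rim-p)@ys)
Rs=R.from_matrix(np.array([xs,ys,zs]).T); rel=(Q.inv()*Rs, Q.inv().apply(rim-p)); print('xs',xs.round(3),'rim',rim.round(4))
np.savez('relbig.npz',r=rel[0].as_rotvec(),t=rel[1])
def tool(rimp,Rs): Rt=Rs*rel[0].inv(); return rimp-Rt.apply(rel[1]),Rt
l=np.deg2rad(4);x2=Z*np.cos(l)-dx*np.sin(l);z2=dx*np.cos(l)+Z*np.sin(l);Rb=R.from_matrix(np.array([x2,np.cross(z2,x2),z2]).T)
rb=bay+dx*.014+Z*.057
lift=(p+Z*.16,Q)
q1,e1=near(*lift,q)
over=tool(rb+Z*.13,Rb); q2,e2=near(*over,np.array([-.11,.15,-.5,.6,-1.0,1.2])); 
print('q1',q1.round(2),e1,'q2',q2.round(2),e2)
W=[q1]+[q1+(q2-q1)*f for f in (.2,.4,.6,.8,1)]
for w in W:
    a,b=full(w,P);r_=a+b.apply(rel[1]);S=b*rel[0];print('rim',r_.round(3),'lowest',(r_[2]-.06*np.sqrt(1-S.apply([0,0,1])[2]**2)-max(0,.036*S.apply([0,0,1])[2])).round(3),'tcp',a.round(3))
calls(W+[tool(rb+Z*.004,Rb)])
E
```

```text
xs [ 0.964  0.267 -0.   ] rim [ 0.5715 -0.0116  0.048 ]
q1 [-0.45 -0.06 -0.71  0.52  0.34 -0.65] 1.2650430425420467e-09 q2 [-0.12  1.   -1.16 -2.11 -1.33  0.03] 0.6012362402131372
rim [ 0.572 -0.012  0.208] lowest nan tcp [ 0.482 -0.036  0.183]
rim [ 0.673 -0.132  0.149] lowest 0.131 tcp [ 0.582 -0.144  0.121]
rim [ 0.728 -0.224  0.142] lowest 0.11 tcp [ 0.642 -0.221  0.1  ]
rim [ 0.72  -0.278  0.171] lowest 0.129 tcp [ 0.65  -0.263  0.107]
rim [ 0.643 -0.296  0.206] lowest 0.158 tcp [ 0.601 -0.272  0.123]
rim [ 0.512 -0.282  0.222] lowest 0.17 tcp [ 0.507 -0.257  0.129]
rows 2.6 [79.652, -138.762, 0.797, -0.0, -0.0, -0.0] -> [ 0.482 -0.036  0.183]
rows 2.6 [27.549, 86.671, -130.927, -0.366, 0.039, -0.014] -> [ 0.582 -0.144  0.121]
rows 2.1 [24.879, 66.913, -69.955, -0.358, 0.122, -0.084] -> [ 0.642 -0.221  0.1  ]
rows 2.2 [5.39, 21.8, -36.435, -0.33, 0.208, -0.121] -> [ 0.65  -0.263  0.107]
rows 2.3 [-17.519, -23.907, -42.772, -0.296, 0.283, -0.121] -> [ 0.601 -0.272  0.123]
rows 2.4 [-27.577, -48.972, -76.662, -0.271, 0.336, -0.089] -> [ 0.507 -0.257  0.129]
rows 3.2 [-135.455, -23.087, -29.448, -0.049, -0.0, -0.601] -> [ 0.473 -0.236 -0.005]<stdin>:17: RuntimeWarning: invalid value encountered in sqrt
```

Sign of xs came out wrong (ys should be +tool z); fixing that.

```bash
cat > bigplan.py <<'E'
from big import *
p,Q,s=cur();q=s['joint_pos']
ys=Q.apply([0,0,1]); ys[2]=0; ys/=np.linalg.norm(ys); zs=-Z; xs=np.cross(ys,zs)
rim=np.array([.5715,-.0115,.048]); rim=rim-ys*((rim-p)@ys)
Rs=R.from_matrix(np.array([xs,ys,zs]).T); rel=(Q.inv()*Rs, Q.inv().apply(rim-p)); print('xs',xs.round(3),'rim',rim.round(4))
np.savez('relbig.npz',r=rel[0].as_rotvec(),t=rel[1])
def tool(rimp,Rs): Rt=Rs*rel[0].inv(); return rimp-Rt.apply(rel[1]),Rt
l=np.deg2rad(4);x2=Z*np.cos(l)-dx*np.sin(l);z2=dx*np.cos(l)+Z*np.sin(l);Rb=R.from_matrix(np.array([x2,np.cross(z2,x2),z2]).T)
rb=bay+dx*.014+Z*.057
lift=(p+Z*.16,Q)
q1,e1=near(*lift,q)
over=tool(rb+Z*.10,Rb); q2,e2=near(*over,np.array([-.11,.15,-.5,.6,-1.0,1.2])); 
print('q1',q1.round(2),e1,'q2',q2.round(2),e2, near(*tool(rb,Rb),q2))
W=[q1]+[q1+(q2-q1)*f for f in (.25,.5,.75,1)]
for w in W:
    a,b=full(w,P);r_=a+b.apply(rel[1]);S=b*rel[0];print('rim',r_.round(3),'z_s',S.apply([0,0,1]).round(2),'tcp',a.round(3))
calls(W+[tool(rb+Z*.004,Rb)])
E
python3 bigplan.py
```

```text
xs [-0.964 -0.267  0.   ] rim [ 0.5715 -0.0116  0.048 ]
q1 [-0.45 -0.06 -0.71  0.52  0.34 -0.65] 1.2650430425420467e-09 q2 [-0.11  0.15 -0.56  0.51 -1.09 -1.96] 1.4272119597258381e-10 (array([-0.10677441,  0.28328378, -0.7286267 ,  0.21387886, -1.08893611,
       -1.95570018]), np.float64(6.938893903907228e-16))
rim [ 0.572 -0.012  0.208] z_s [ 0. -0. -1.] tcp [ 0.482 -0.036  0.183]
rim [ 0.556 -0.048  0.157] z_s [-0.09 -0.43 -0.9 ] tcp [ 0.475 -0.099  0.162]
rim [ 0.531 -0.099  0.129] z_s [-0.1  -0.77 -0.63] tcp [ 0.469 -0.158  0.172]
rim [ 0.5   -0.156  0.135] z_s [-0.04 -0.96 -0.28] tcp [ 0.468 -0.203  0.212]
rim [ 0.471 -0.205  0.182] z_s [ 0.07 -0.99  0.07] tcp [ 0.472 -0.223  0.276]
rows 2.6 [79.652, -138.762, 0.797, -0.0, -0.0, -0.0] -> [ 0.482 -0.036  0.183]
rows 2.8 [-31.171, 6.749, -58.472, -0.204, -0.4, 0.255] -> [ 0.475 -0.099  0.162]
rows 2.8 [-37.317, -2.339, -46.963, -0.138, -0.405, 0.296] -> [ 0.469 -0.158  0.172]
rows 2.8 [-43.978, -14.814, -38.03, -0.064, -0.4, 0.323] -> [ 0.468 -0.203  0.212]
rows 2.7 [-54.259, -29.242, -27.495, 0.019, -0.386, 0.333] -> [ 0.472 -0.223  0.276]
rows 1.5 [86.389, 41.868, 0.033, -0.0, 0.0, 0.0] -> [ 0.472 -0.223  0.18 ]
```

```bash
cat >> bigplan.py <<'E'
print('----')
W2=[q1]
for w,u in zip(W[1:4],(.04,.08,.09)):
    a,b=full(w,P); n,e=near(a+Z*u,b,w); W2.append(n); print(n.round(2),e)
calls(W2+[q2,tool(rb+Z*.004,Rb)])
E
python3 bigplan.py | sed -n '/----/,$p'
```

```text
----
[-0.36 -0.04 -0.58  0.64 -0.02 -0.97] 1.9677315332700113e-13
[-0.28 -0.02 -0.46  0.75 -0.38 -1.3 ] 3.4640250945461304e-09
[-0.19  0.03 -0.41  0.77 -0.73 -1.63] 3.663735981263016e-15
rows 2.6 [79.652, -138.762, 0.797, -0.0, -0.0, -0.0] -> [ 0.482 -0.036  0.183]
rows 2.8 [-11.259, -27.942, -58.272, -0.204, -0.4, 0.255] -> [ 0.475 -0.099  0.202]
rows 2.8 [-29.356, -39.323, -59.957, -0.138, -0.405, 0.296] -> [ 0.469 -0.158  0.252]
rows 2.8 [-46.294, -23.468, -42.473, -0.064, -0.4, 0.323] -> [ 0.468 -0.203  0.302]
rows 2.7 [3.795, 33.382, 0.931, 0.019, -0.386, 0.333] -> [ 0.472 -0.223  0.276]
rows 1.5 [86.389, 41.868, 0.033, -0.0, 0.0, 0.0] -> [ 0.472 -0.223  0.18 ]
```

Emit:
step_arm([
  [20,-35,0,0,0,0],
  [50,-87,0.5,0,0,0],
  [80,-139,1,0,0,0],
  [80,-139,1,0,0,0],
])

```text
clock: 5.98
tool_pos: [0.4839, -0.0368, 0.1883]
orientation: [-1.45, -0.611, -0.201]
force: [0.1, 0.5, -3.2]
finger_gap: 0.288
```

Emit:
step_arm([
  [-4,-9,-19,-0.068,-0.133,0.085],
  [-8,-19,-39,-0.136,-0.267,0.17],
  [-11,-28,-58,-0.204,-0.4,0.255],
  [-11,-28,-58,-0.204,-0.4,0.255],
])

```text
clock: 6.48
tool_pos: [0.4767, -0.0983, 0.2061]
orientation: [-1.766, -0.734, 0.241]
force: [-0.1, 0.8, -0.9]
finger_gap: 0.292
```

Emit:
step_arm([
  [-10,-13,-20,-0.046,-0.135,0.099],
  [-20,-26,-40,-0.092,-0.27,0.197],
  [-29,-39,-60,-0.138,-0.405,0.296],
  [-29,-39,-60,-0.138,-0.405,0.296],
])

```text
clock: 6.98
tool_pos: [0.471, -0.1562, 0.2548]
orientation: [-1.979, -0.785, 0.778]
force: [0.6, 0.7, -1.4]
finger_gap: 0.292
```

Emit:
step_arm([
  [-15,-8,-14,-0.021,-0.133,0.108],
  [-31,-16,-28,-0.043,-0.267,0.215],
  [-46,-23,-42,-0.064,-0.4,0.323],
  [-46,-23,-42,-0.064,-0.4,0.323],
])

```text
clock: 7.48
tool_pos: [0.4692, -0.2, 0.3019]
orientation: [-2.061, -0.729, 1.379]
force: [0.2, 0.8, -1.5]
finger_gap: 0.291
```

```bash
cat > bigplan2.py <<'E'
import sys
from big import *
z=np.load('relbig.npz');rel=(R.from_rotvec(z['r']),z['t'])
def tool(rimp,Rs): Rt=Rs*rel[0].inv(); return rimp-Rt.apply(rel[1]),Rt
l=np.deg2rad(4);x2=Z*np.cos(l)-dx*np.sin(l);z2=dx*np.cos(l)+Z*np.sin(l);Rb=R.from_matrix(np.array([x2,np.cross(z2,x2),z2]).T)
rb=bay+dx*.014+Z*.057
p,Q,s=cur();print(s['clock'],p.round(4),s['joint_pos'].round(3),s['force'].round(1),s['finger_gap'])
calls([tool(rb+Z*float(h),Rb) for h in sys.argv[1:]])
E
python3 bigplan2.py .1 .004
```

```text
7.475 [ 0.4692 -0.2     0.3019] [-0.189  0.03  -0.402  0.779 -0.726 -1.618] [ 0.2  0.8 -1.5] 0.2906721016400263
rows 2.8 [1.348, 35.119, 2.144, 0.021, -0.394, 0.34] -> [ 0.472 -0.223  0.276]
rows 1.5 [86.389, 41.868, 0.033, 0.0, 0.0, 0.0] -> [ 0.472 -0.223  0.18 ]
```

Emit:
step_arm([
  [0.5,12,1,0.007,-0.131,0.113],
  [1,24,1.5,0.014,-0.263,0.227],
  [1,35,2,0.021,-0.394,0.34],
  [1,35,2,0.021,-0.394,0.34],
  [1,35,2,0.021,-0.394,0.34],
])

```text
clock: 8.1
tool_pos: [0.4724, -0.2236, 0.2759]
orientation: [-1.984, -0.53, 2.002]
force: [0.2, -0.6, -0.8]
finger_gap: 0.291
```

```bash
python3 bigplan2.py .1 .03 .004
python3 - <<'E'
from h import *
s=optics.capture('scene')[140:280,140:300];w=optics.capture('wrist')
cv2.imwrite('pics/s3.png',np.hstack([cv2.resize(s,(480,420),interpolation=cv2.INTER_CUBIC),cv2.resize(w,(320,420))])[...,::-1])
E
```

```text
8.1 [ 0.4724 -0.2236  0.2759] [-0.108  0.151 -0.557  0.517 -1.084 -1.951] [ 0.2 -0.6 -0.8] 0.29116005376645027
rows 0.0 [0.261, -0.039, 0.094, 0.001, -0.006, 0.004] -> [ 0.472 -0.223  0.276]
rows 1.1 [62.992, 30.528, 0.024, 0.0, 0.0, 0.0] -> [ 0.472 -0.223  0.206]
rows 0.4 [23.397, 11.339, 0.009, 0.0, 0.0, 0.0] -> [ 0.472 -0.223  0.18 ]
```

View pics/s3.png

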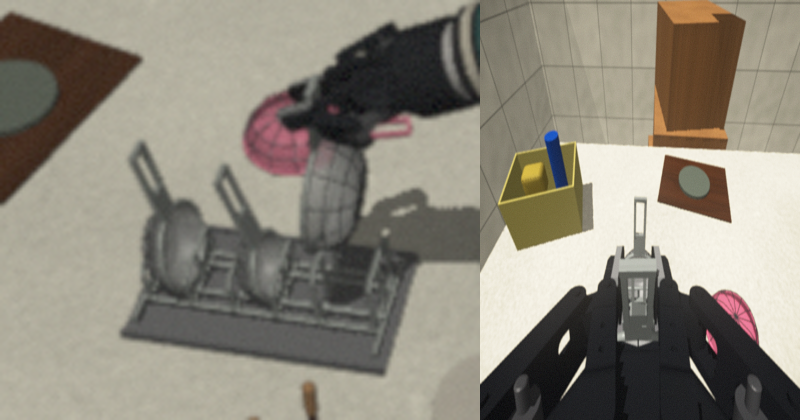

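The big strainer hangs upright over the bay with its mouth toward the other strainers. Its rim bottom is near crop (328,248). I'll check that against the predicted rim, then lower it.

Run:
```python
from big import *
z=np.load('relbig.npz');p,Q,s=cur();rim=p+Q.apply(z['t']);S=Q*R.from_rotvec(z['r'])
c=optics.get_calibration('scene')
f=lambda v:((proj(c,rim+S.apply(v))-140)*3).round(0)
print(rim.round(4),'bottom',f([-.06,0,0]),'sides',f([0,.06,0]),f([0,-.06,0]),'top',f([.06,0,0]),'apex',f([0,0,-.036]))
t=optics.get_calibration('top');print('bay loop1 tops scene',[((proj(c,[x,y,.085])-140)*3).round(0) for x,y in ((.4357,-.1634),(.4963,-.1605),(.5003,-.2149))])
```

```text
[ 0.4718 -0.2055  0.1827] bottom [320. 227.] sides [334. 138.] [299. 233.] top [313. 137.] apex [355. 191.]
bay loop1 tops scene [array([382., 233.]), array([366., 281.]), array([310., 273.])]
```

Emit:
step_arm([
  [25,12,0,0,0,0],
  [50,24,0,0,0,0],
  [68,33,0,0,0,0],
  [77,37,0,0,0,0],
  [80,39,0,0,0,0],
])

```text
clock: 8.82
tool_pos: [0.4734, -0.2238, 0.188]
orientation: [-1.986, -0.529, 2.002]
force: [0.7, 0.1, -0.7]
finger_gap: 0.291
```

```bash
python3 bigplan2.py 0 -.003
```

```text
8.825 [ 0.4734 -0.2238  0.188 ] [-0.108  0.264 -0.708  0.251 -1.085 -1.952] [ 0.7  0.1 -0.7] 0.2907753884962915
rows 0.2 [11.212, 4.989, 1.118, 0.001, -0.007, 0.003] -> [ 0.472 -0.223  0.176]
rows 0.0 [2.7, 1.308, 0.001, 0.0, 0.0, 0.0] -> [ 0.472 -0.223  0.173]
```

Emit:
step_arm([
  [5,2.5,1,0,0,0],
  [9,4,1,0,0,0],
  [11,5,1,0,0,0],
  [12,5.5,1,0,0,0],
])

```text
clock: 9.32
tool_pos: [0.4736, -0.2245, 0.1785]
orientation: [-1.995, -0.521, 2.001]
force: [-4.6, 2.7, 31.7]
finger_gap: 0.294
```

```bash
python3 bigplan2.py 0 -.003
```

```text
9.325 [ 0.4736 -0.2245  0.1785] [-0.108  0.281 -0.727  0.209 -1.092 -1.951] [-4.6  2.7 31.7] 0.29394294509655045
rows 0.1 [2.963, 0.178, 1.214, 0.001, -0.012, -0.004] -> [ 0.472 -0.223  0.176]
rows 0.0 [2.7, 1.308, 0.001, 0.0, 0.0, 0.0] -> [ 0.472 -0.223  0.173]
```

Emit:
step_arm([
  [-1.5,-0.7,0,0,0,0],
  [-1.5,-0.7,0,0,0,0],
])

```text
clock: 9.57
tool_pos: [0.4738, -0.2244, 0.1803]
orientation: [-1.996, -0.522, 2.0]
force: [0.3, 1.1, -0.9]
finger_gap: 0.299
```

Emit:
step_arm([
  [0,0,0,0,0,0],
  [0,0,0,0,0,0],
  [0,0,0,0,0,0],
  [0,0,0,0,0,0],
], jaw=-1)

```text
clock: 10.07
tool_pos: [0.4738, -0.2244, 0.1803]
orientation: [-1.996, -0.522, 2.0]
force: [-0.2, -1.2, -0.8]
finger_gap: 1.0
```

Emit:
step_arm([
  [0,-30,0,0,0,0],
  [0,-60,0,0,0,0],
  [0,-90,0,0,0,0],
  [0,-120,0,0,0,0],
])

```text
clock: 10.58
tool_pos: [0.466, -0.1157, 0.2328]
orientation: [-1.996, -0.522, 2.0]
force: [0.3, 0.6, -0.4]
finger_gap: 0.997
```

Run:
```python
from h import *
p,Q,s=cur();print(s['clock'],p.round(4),s['joint_pos'].round(3),s['force'].round(1),s['finger_gap'])
np.save('w4.npy',optics.get_calibration('wrist'),allow_pickle=True)
w=optics.capture('wrist');t=optics.capture('top')[215:305,375:495];s=optics.capture('scene')[160:270,170:290]
cv2.imwrite('pics/w4.png',w[...,::-1])
cv2.imwrite('pics/s4.png',np.vstack([np.hstack([cv2.resize(t,(400,300),interpolation=cv2.INTER_CUBIC),cv2.resize(s,(400,300),interpolation=cv2.INTER_CUBIC)]),np.hstack([cv2.resize(w,(400,300)),cv2.resize(w[100:340,160:480],(400,300),interpolation=cv2.INTER_CUBIC)])])[...,::-1])
```

```text
10.575 [ 0.466  -0.1157  0.2328] [ 0.131  0.311 -0.452  0.935 -1.12  -1.416] [ 0.3  0.6 -0.4] 0.9965743497970516
```

View pics/s4.png

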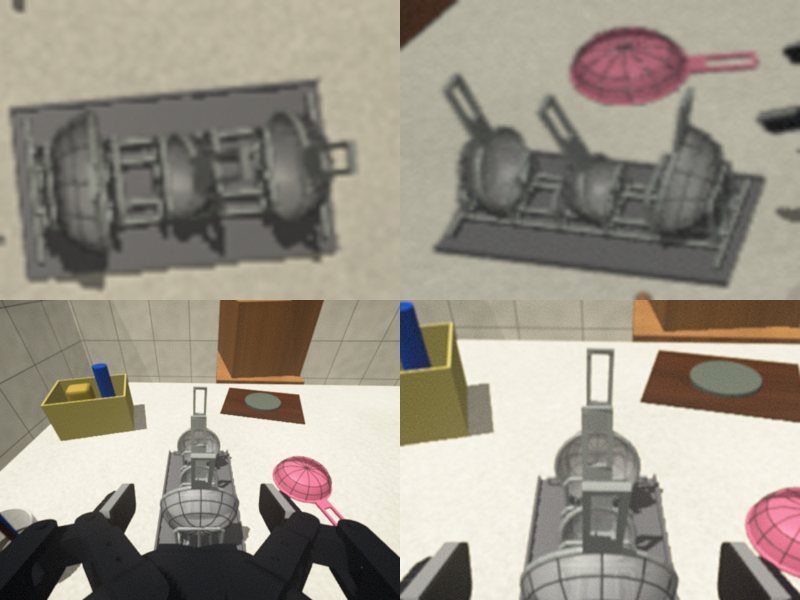

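The view shows the big strainer standing in the bay, handle up, leaning slightly, with its end bar at wrist (326,247). The rack strainers are undisturbed. I'll triangulate the handle ends.

Run:
```python
from big import *
w=np.load('w4.npy',allow_pickle=True).item();S=optics.get_calibration('scene');T=optics.get_calibration('top')
for n,a,b in (('big',(325.6,247.5),(256.4,193.5)),('mid',(320,141),(186.5,189)),('small?',None,None)):
    if a: x,e=tri([(w,*a),(S,*b)]);print(n,x.round(4),np.round(e,4))
# expected rim/loop of mid and small from rack geometry, lean 10
for n,d,r in (('small',.094,.036),('mid',.182,.046)):
    base=bay+dx*d;h=np.sqrt(r*r-.018**2)
    for lean in (5,15):
        l=np.deg2rad(lean);x2=Z*np.cos(l)+dx*np.sin(l);rim=base+Z*h;end=rim+x2*.129
        print(n,lean,'rim',rim.round(3),'end',end.round(4),'scene',proj(S,end).round(1),'wrist',proj(w,end).round(1),'top',proj(T,end).round(1))
x=np.array([.4718,-.2055,.0827])
for lean in (0,5,10):
    l=np.deg2rad(lean);x2=Z*np.cos(l)-dx*np.sin(l);end=x+x2*.129;print('big',lean,end.round(4),proj(S,end).round(1),proj(w,end).round(1))
```

```text
big [ 0.4639 -0.1738  0.2132] [0.0001 0.0001]
mid [ 0.4776 -0.3736  0.1947] [0.0006 0.0006]
small 5 rim [ 0.477 -0.285  0.056] end [ 0.4777 -0.2965  0.1842] scene [213.4 196.7] wrist [316.1 184.7] top [445.6 263.8]
small 15 rim [ 0.477 -0.285  0.056] end [ 0.4793 -0.3185  0.1803] scene [206.  196.7] wrist [315.9 176.6] top [453.8 263.1]
mid 5 rim [ 0.483 -0.373  0.067] end [ 0.4841 -0.3842  0.1953] scene [181.9 190. ] wrist [315.1 136. ] top [480.9 260.2]
mid 15 rim [ 0.483 -0.373  0.067] end [ 0.4857 -0.4063  0.1914] scene [174.6 190.1] wrist [315.  131.4] top [489.1 259.5]
big 0 [ 0.4718 -0.2055  0.2117] [244.2 193.9] [316.2 219.1]
big 5 [ 0.471  -0.1943  0.2112] [248.3 194.5] [316.4 229.6]
big 10 [ 0.4702 -0.1832  0.2097] [252.4 195.4] [316.7 241.8]
```

```bash
cat >> big.py <<'E'
tip=np.array([.5668,.2895,.276]);n=np.array([.494,-.8695,0]);n/=np.linalg.norm(n);root=np.array([.505,.398,.255])
def down(m,sg): return rot(-Z,sg*np.cross(m,Z))
E
python3 - <<'E'
from big import *
for sg in (1,-1):
    for nm,pp,m in (('big',[.4643,-.1785,.1636],dx),('mid',[.479,-.373,.15],-dx),('small',[.477,-.295,.14],-dx),('hook60',root+n*.06-Z*.04,n),('hook150',root+n*.16-Z*.02,n)):
        for q in ik(np.array(pp),down(m,sg),10): print(sg,nm,q.round(2))
c=optics.get_calibration('wrist');p,Q,s=cur()
print([proj(c,p+Q.apply(v)).round(0).tolist() for v in ([0,0,0],[0,-.02,0],[0,.1,0],[-.06,0.05,0],[.06,.05,0])])
E
```

```text
1 big [-0.53  0.25 -0.26  1.06  0.   -2.17]
1 mid [-0.8   0.44 -0.01  1.13  0.    0.7 ]
1 small [-0.7   0.37 -0.15  1.06  0.    0.8 ]
1 hook60 [ 0.45  0.46  0.22  1.33  0.   -1.64]
1 hook150 [ 0.29  0.47  0.28  1.38  0.   -1.8 ]
-1 big [-0.53  0.25 -0.26  1.06  0.    0.97]
-1 mid [-0.8   0.44 -0.01  1.13  0.   -2.44]
-1 small [-0.7   0.37 -0.15  1.06  0.   -2.34]
-1 hook60 [0.45 0.46 0.22 1.33 0.   1.5 ]
-1 hook150 [0.29 0.47 0.28 1.38 0.   1.34]
[[316.0, 300.0], [317.0, 321.0], [316.0, 242.0], [316.0, 164.0], [316.0, 349.0]]
```

Run:
```python
from big import *
p,Q,s=cur();D_=down(dx,1)
mid=R.from_rotvec((D_*Q.inv()).as_rotvec()*.5)*Q
calls([(np.array([.466,-.13,.29]),mid),(np.array([.4643,-.1785,.275]),D_),(np.array([.4643,-.1785,.1636]),D_)])
```

```text
rows 3.0 [-58.228, -12.098, 1.156, 0.004, -0.007, -0.562] -> [ 0.466 -0.13   0.29 ]
rows 3.0 [-32.879, 38.386, 5.062, 0.004, -0.007, -0.562] -> [ 0.464 -0.178  0.275]
rows 1.8 [0.0, 111.4, 0.0, 0.0, 0.0, 0.0] -> [ 0.464 -0.178  0.164]
```

Emit:
step_arm([
  [-58,-12,1,0,-0.007,-0.562],
  [-58,-12,1,0,-0.007,-0.562],
  [-58,-12,1,0,-0.007,-0.562],
  [-58,-12,1,0,-0.007,-0.562],
])

```text
clock: 11.22
tool_pos: [0.4665, -0.1323, 0.2911]
orientation: [-1.607, -0.958, 1.648]
force: [0.5, 0.3, -0.0]
finger_gap: 1.003
```

Emit:
step_arm([
  [-33,38,5,0.004,-0.007,-0.562],
  [-33,38,5,0.004,-0.007,-0.562],
  [-33,38,5,0.004,-0.007,-0.562],
  [-33,38,5,0.004,-0.007,-0.562],
  [-33,38,5,0.004,-0.007,-0.562],
])

```text
clock: 11.85
tool_pos: [0.4646, -0.181, 0.2751]
orientation: [-1.179, -1.263, 1.264]
force: [-0.1, -0.6, 0.7]
finger_gap: 1.001
```

Run:
```python
from big import *
p,Q,s=cur();print(s['clock'],p.round(4),s['joint_pos'].round(3),Q.apply([0,1,0]).round(3))
c=optics.get_calibration('wrist');np.save('w5.npy',c,allow_pickle=True)
w=optics.capture('wrist');cv2.imwrite('pics/w5.png',w[...,::-1])
end=np.array([.464,-.174,.213]);print('pred end',proj(c,end),'rim',proj(c,[.469,-.198,.083]),'mid end',proj(c,[.4776,-.3736,.1947]))
```

```text
11.85 [ 0.4646 -0.181   0.2751] [-5.340e-01  2.040e-01 -1.000e-02  1.352e+00 -1.000e-03 -2.178e+00] [ 0.003 -0.003 -1.   ]
pred end [316.69582903 267.81737499] rim [313.26720099 201.29616138] mid end [318.2955311  -86.35672861]
```

View pics/w5.png

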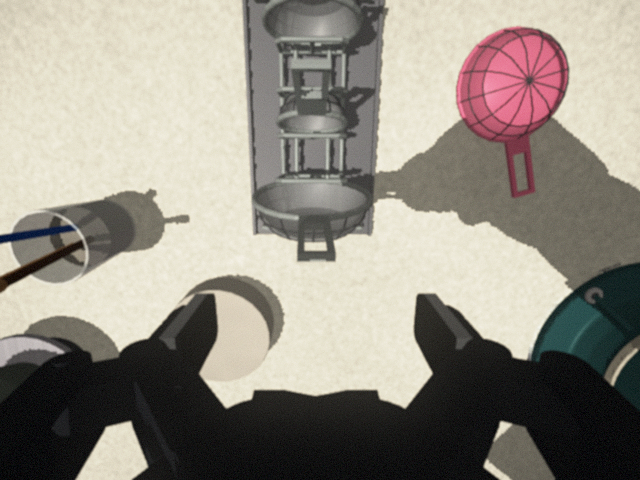

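The wrist view shows the end bar of the big loop at (316,257), centred between the fingers and about 6 mm further out than predicted. I'll correct by 3 mm and descend onto it.

Emit:
step_arm([
  [-3.5,40,0,0,0,0],
  [-3.5,80,0,0,0,0],
  [-3.5,111,0,0,0,0],
  [-3.5,111,0,0,0,0],
])

```text
clock: 12.4
tool_pos: [0.4641, -0.1824, 0.1631]
orientation: [-1.176, -1.263, 1.268]
force: [0.0, -0.3, 0.0]
finger_gap: 0.997
```

Emit:
step_arm([
  [0,0,0,0,0,0],
  [0,0,0,0,0,0],
  [0,0,0,0,0,0],
  [0,0,0,0,0,0],
  [0,0,0,0,0,0],
], jaw=1)

```text
clock: 13.02
tool_pos: [0.4652, -0.1827, 0.1639]
orientation: [-1.178, -1.265, 1.267]
force: [4.6, 1.8, 6.4]
finger_gap: 0.292
```

Emit:
step_arm([
  [0,-20,0,0,0,0],
  [0,-60,0,0,0,0],
  [0,-110,0,0,0,0],
  [0,-165,0,0,0,0],
  [0,-165,0,0,0,0],
])

```text
clock: 13.65
tool_pos: [0.4654, -0.1827, 0.3321]
orientation: [-1.183, -1.267, 1.267]
force: [0.1, -1.0, -3.3]
finger_gap: 0.289
```

Run:
```python
from big import *
p,Q,s=cur();print(s['clock'],p.round(4),s['joint_pos'].round(3),Q.apply([0,1,0]).round(3),s['finger_gap'],s['force'])
c=optics.get_calibration('wrist');w=optics.capture('wrist');cv2.imwrite('pics/w6.png',w[...,::-1])
print(proj(c,p+np.array([0,0,.026+.024])),proj(c,p+np.array([0,0,.026])))
S=optics.get_calibration('scene');sc=optics.capture('scene');cv2.imwrite('pics/s6.png',sc[...,::-1])
t1=root+n*.20+Z*(-.015); D_=down(n,1)
q1,e=near(t1,D_,[.3,.47,.28,1.38,0,-1.8]);print(q1.round(2),e)
q0=s['joint_pos'];W=[q0+(q1-q0)*f for f in (.25,.5,.75,1)]
for w in W: print(full(w,P)[0].round(3))
calls(W)
```

```text
13.65 [ 0.4654 -0.1827  0.3321] [-0.536  0.202  0.14   1.498 -0.003 -2.182] [ 0.008 -0.007 -1.   ] 0.2892420357872738 [ 0.14554981 -1.02108917 -3.34743107]
[316.59347472 365.33357522] [316.74760726 327.49465004]
[ 0.23  0.47  0.31  1.4   0.   -1.86] 4.251599072802037e-13
[ 0.527 -0.104  0.313]
[ 0.574 -0.007  0.291]
[0.601 0.104 0.267]
[0.604 0.224 0.24 ]
rows 1.6 [73.612, 15.353, -68.647, -0.004, -0.11, 0.0] -> [ 0.527 -0.104  0.313]
rows 1.8 [86.42, 21.665, -63.658, 0.001, -0.11, -0.003] -> [ 0.574 -0.007  0.291]
rows 1.9 [98.2, 24.231, -57.796, 0.002, -0.11, -0.002] -> [0.601 0.104 0.267]
rows 2.0 [109.362, 26.742, -50.22, 0.002, -0.11, -0.002] -> [0.604 0.224 0.24 ]
```

Emit:
step_arm([
  [37,8,-34,-0.002,-0.055,0],
  [74,15,-69,-0.004,-0.11,0],
  [74,15,-69,-0.004,-0.11,0],
])

```text
clock: 14.12
tool_pos: [0.5282, -0.1008, 0.3107]
orientation: [-1.117, -1.348, 1.348]
force: [0.2, -0.5, -1.8]
finger_gap: 0.292
```

Emit:
step_arm([
  [43,11,-32,0,-0.055,0],
  [86,20,-64,0.001,-0.11,-0.003],
  [86,20,-64,0.001,-0.11,-0.003],
])

```text
clock: 14.5
tool_pos: [0.5747, -0.0022, 0.2883]
orientation: [-1.048, -1.428, 1.429]
force: [-0.6, -0.0, -0.8]
finger_gap: 0.289
```

Emit:
step_arm([
  [49,11,-29,0,-0.055,0],
  [98,22,-58,0.002,-0.11,-0.002],
  [98,22,-58,0.002,-0.11,-0.002],
])

```text
clock: 14.88
tool_pos: [0.6002, 0.1104, 0.2644]
orientation: [-0.974, -1.504, 1.509]
force: [-0.1, -0.7, -1.6]
finger_gap: 0.291
```

```bash
cat > go.py <<'E'
import sys
from big import *
# go.py out lat z ... : TCP at root+n*out+lat, tool down, mouth out
p,Q,s=cur();print(s['clock'],p.round(4),s['joint_pos'].round(2),'F',s['force'].round(1),'gap',round(s['finger_gap'],3))
lt=np.cross(Z,n); v=p-root; print('now out %.1f lat %.1f z %.1f'%(v@n*1e3,v@lt*1e3,p[2]*1e3))
a=[float(x)/1000 for x in sys.argv[1:]]
D_=down(n,1)
calls([(np.r_[(root+n*a[i]+lt*a[i+1])[:2],a[i+2]],D_) for i in range(0,len(a),3)])
E
python3 go.py 210 0 255 165 0 249
```

```text
14.875 [0.6002 0.1104 0.2644] [ 0.05  0.42  0.27  1.44  0.   -1.94] F [-0.1 -0.7 -1.6] gap 0.291
now out 297.1 lat -59.3 z 264.4
rows 1.7 [92.592, 9.545, -50.304, -0.006, -0.101, 0.006] -> [0.609 0.215 0.255]
rows 0.7 [45.0, 6.0, -0.0, 0.0, 0.0, 0.0] -> [0.587 0.255 0.249]
```

Emit:
step_arm([
  [46,5,-25,-0.003,-0.05,0.003],
  [93,9,-50,-0.006,-0.1,0.006],
  [93,9,-50,-0.006,-0.1,0.006],
])

```text
clock: 15.25
tool_pos: [0.6078, 0.2168, 0.2545]
orientation: [-0.917, -1.578, 1.581]
force: [-0.6, -0.6, -1.5]
finger_gap: 0.293
```

Emit:
step_arm([
  [23,3,0,0,0,0],
  [43,6,0,0,0,0],
  [43,6,0,0,0,0],
  [43,6,0,0,0,0],
])

```text
clock: 15.75
tool_pos: [0.5864, 0.2538, 0.2487]
orientation: [-0.917, -1.577, 1.581]
force: [-0.4, -0.5, -1.3]
finger_gap: 0.291
```

```bash
python3 go.py 100 0 249
python3 - <<'E'
from big import *
p,Q,s=cur();c=optics.get_calibration('wrist');w=optics.capture('wrist');np.save('w7.npy',c,allow_pickle=True)
S=optics.get_calibration('scene');sc=optics.capture('scene');T=optics.get_calibration('top');tp=optics.capture('top')
cv2.imwrite('pics/w7.png',w[...,::-1]);cv2.imwrite('pics/s7.png',sc[...,::-1]);cv2.imwrite('pics/t7.png',tp[...,::-1])
print('tip',proj(c,tip).round(0),proj(S,tip).round(1),proj(T,tip).round(1))
A=cv2.resize(w[180:420,200:440],(400,400),interpolation=cv2.INTER_CUBIC)
u,v=proj(S,tip).astype(int);B=cv2.resize(sc[v-40:v+60,u-50:u+50],(400,400),interpolation=cv2.INTER_CUBIC);print('B',u-50,v-40)
cv2.imwrite('pics/c7.png',np.hstack([A,B])[...,::-1])
E
```

```text
15.75 [0.5864 0.2538 0.2487] [ 0.28  0.47  0.32  1.42 -0.   -1.81] F [-0.4 -0.5 -1.3] gap 0.291
now out 165.6 lat -0.4 z 248.7
rows 1.0 [65.602, -0.338, -0.497, -0.002, 0.001, -0.0] -> [0.554 0.311 0.249]
tip [315. 416.] [434.3 241.4] [210.  230.2]
B 384 201
```

View pics/c7.png

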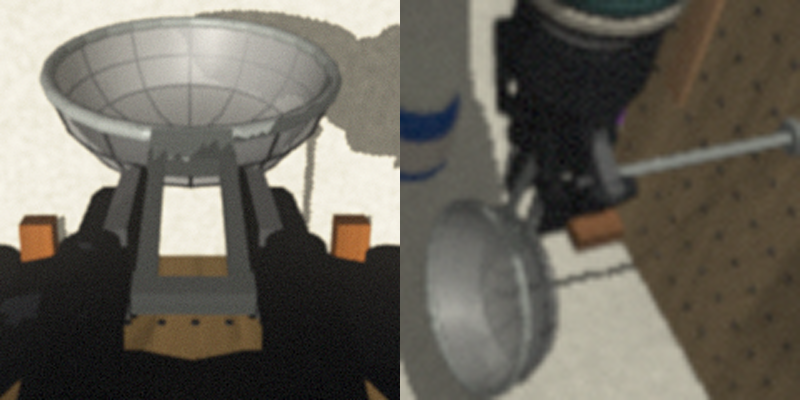

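The wrist crop shows the loop held squarely and the panel feet at (224,323) and (411,323), symmetric about the tool column at 316. That puts the tool within 2 mm of the panel's centre line. Threading slowly.

Emit:
step_arm([
  [14,-0.5,-0.5,0,0,0],
  [28,-0.5,-0.5,0,0,0],
  [42,-0.5,-0.5,0,0,0],
  [55,-0.5,-0.5,0,0,0],
  [55,-0.5,-0.5,0,0,0],
])

```text
clock: 16.52
tool_pos: [0.5593, 0.3027, 0.2491]
orientation: [-0.916, -1.578, 1.581]
force: [-0.2, -0.1, -0.6]
finger_gap: 0.287
```

```bash
python3 go.py 62 -1 249
python3 - <<'E'
from h import *
w=optics.capture('wrist');sc=optics.capture('scene')
A=cv2.resize(w[180:420,200:440],(400,400),interpolation=cv2.INTER_CUBIC)
B=cv2.resize(sc[181:281,394:494],(400,400),interpolation=cv2.INTER_CUBIC)
cv2.imwrite('pics/c8.png',np.hstack([A,B])[...,::-1])
E
```

```text
16.525 [0.5593 0.3027 0.2491] [ 0.37  0.46  0.31  1.42 -0.   -1.72] F [-0.2 -0.1 -0.6] gap 0.287
now out 109.7 lat 0.2 z 249.1
rows 0.8 [47.683, 0.138, 1.109, -0.002, 0.002, 0.0] -> [0.535 0.344 0.249]
```

Emit:
step_arm([
  [12,0,0.3,0,0,0],
  [24,0,0.6,0,0,0],
  [36,0,1,0,0,0],
  [47,0,1,0,0,0],
  [47,0,1,0,0,0],
])

```text
clock: 17.25
tool_pos: [0.5353, 0.3429, 0.2491]
orientation: [-0.917, -1.578, 1.581]
force: [-0.7, 0.4, -2.0]
finger_gap: 0.293
```

Emit:
step_arm([
  [0,8,0,0,0,0],
  [0,15,0,0,0,0],
  [0,20,0,0,0,0],
  [0,23,0,0,0,0],
])

```text
clock: 17.75
tool_pos: [0.5353, 0.3427, 0.2256]
orientation: [-0.916, -1.578, 1.581]
force: [0.3, -0.2, -0.6]
finger_gap: 0.288
```

```bash
python3 go.py 62 0 220
```

```text
17.75 [0.5353 0.3427 0.2256] [ 0.44  0.46  0.25  1.36 -0.   -1.65] F [ 0.3 -0.2 -0.6] gap 0.288
now out 63.0 lat -1.0 z 225.6
rows 0.1 [1.035, 5.627, -0.997, -0.002, 0.002, -0.0] -> [0.536 0.344 0.22 ]
```

Emit:
step_arm([
  [0,2,0,0,0,0],
  [0,4,0,0,0,0],
  [0,5,0,0,0,0],
])

```text
clock: 18.12
tool_pos: [0.5356, 0.3428, 0.2225]
orientation: [-0.918, -1.58, 1.58]
force: [-6.9, -4.1, 22.9]
finger_gap: 0.295
```

Emit:
step_arm([
  [0,-0.8,0,0,0,0],
  [0,-0.8,0,0,0,0],
])

```text
clock: 18.38
tool_pos: [0.5357, 0.3428, 0.2235]
orientation: [-0.919, -1.581, 1.579]
force: [0.8, -0.4, -0.3]
finger_gap: 0.294
```

```bash
python3 go.py 62 0 221
```

```text
18.375 [0.5357 0.3428 0.2235] [ 0.44  0.46  0.24  1.35 -0.   -1.65] F [ 0.8 -0.4 -0.3] gap 0.294
now out 63.1 lat -0.6 z 223.5
rows 0.0 [1.143, 2.512, -0.553, 0.001, 0.002, -0.0] -> [0.536 0.344 0.221]
```

Emit:
step_arm([
  [0,0,0,0,0,0],
  [0,0,0,0,0,0],
  [0,0,0,0,0,0],
  [0,0,0,0,0,0],
], jaw=-1)

```text
clock: 18.88
tool_pos: [0.5357, 0.3429, 0.2235]
orientation: [-0.919, -1.581, 1.58]
force: [-0.9, 0.2, -0.6]
finger_gap: 1.002
```

Emit:
step_arm([
  [0,-30,0,0,0,0],
  [0,-70,0,0,0,0],
  [0,-115,0,0,0,0],
  [0,-115,0,0,0,0],
])

```text
clock: 19.38
tool_pos: [0.5364, 0.3432, 0.3416]
orientation: [-0.922, -1.585, 1.576]
force: [0.8, 0.8, -0.9]
finger_gap: 0.998
```

```bash
python3 go.py 62 0 330
python3 - <<'E'
from big import *
w=optics.capture('wrist');sc=optics.capture('scene');t=optics.capture('top')
cv2.imwrite('pics/w9.png',w[...,::-1]);cv2.imwrite('pics/s9.png',sc[...,::-1]);cv2.imwrite('pics/t9.png',t[...,::-1])
S=optics.get_calibration('scene')
# predicted hung rim at out 63+17: compare bright-mesh blob centroid by differencing with the first picture
d=cv2.absdiff(cv2.cvtColor(sc,cv2.COLOR_RGB2GRAY),cv2.imread('pics/scene0.png',0))
x2=Z*np.cos(.14)-n*np.sin(.14)
pt=root+n*.063+Z*.007; rim=pt-x2*.1235
print('pred rim scene',proj(S,rim),[proj(S,rim+R.from_matrix(np.array([x2,np.cross(n*np.cos(.14)+Z*np.sin(.14),x2),n*np.cos(.14)+Z*np.sin(.14)]).T).apply(v)).round(0).tolist() for v in ([0,.06,0],[0,-.06,0],[-.06,0,0],[.06,0,0])])
np.save('d9.npy',d)
m=(d>25).astype(np.uint8);m=cv2.morphologyEx(m,cv2.MORPH_OPEN,np.ones((3,3)))
k,l,st,ce=cv2.connectedComponentsWithStats(m)
for i in range(1,k):
    if st[i,4]>300: print(st[i],ce[i].round(0))
E
```

```text
19.375 [0.5364 0.3432 0.3416] [ 0.44  0.48  0.58  1.67 -0.   -1.65] F [ 0.8  0.8 -0.9] gap 0.998
now out 63.1 lat 0.3 z 341.6
rows 0.2 [1.145, 11.595, 0.322, 0.006, 0.002, -0.001] -> [0.536 0.344 0.33 ]
pred rim scene [439.21498016 270.70192468] [[429.0, 252.0], [450.0, 290.0], [431.0, 284.0], [448.0, 256.0]]
[133   0  21  42 520] [143.  19.]
[ 538    0   60   27 1068] [565.  10.]
[ 156   57   54   60 1337] [180.  90.]
[381  86  25  17 362] [393.  95.]
[  187    97   260   175 12534] [345. 162.]
[ 454  121   94  110 4514] [492. 166.]
[ 286  251   44   42 1316] [307. 273.]
[419 269  35  34 683] [436. 285.]
```

The bank of changed pixels near scene (436,285) matches a big strainer hanging at about 63 mm out. The contact height was also as predicted. Now the middle strainer.

Run:
```python
from big import *
p,Q,s=cur();q0=s['joint_pos'];S=optics.get_calibration('scene');w=np.load('w5.npy',allow_pickle=True).item();w4=np.load('w4.npy',allow_pickle=True).item()
print('mid end by scene',plane(S,186.5,189,.195).round(4),'small',plane(S,214.4,197,.183).round(4), 'w4 mid',plane(w4,320,141,.195).round(4))
print('small end pred px in w5',proj(w,plane(S,214.4,197,.183)),'w4',proj(w4,plane(S,214.4,197,.183)))
t=np.array([.478,-.371,.30]);q1,e=near(t,down(-dx,1),[-.8,.4,.3,1.5,0,.7]);print(q1.round(2),e)
W=[]
for f in (.2,.4,.6,.8,1):
    g=q0+(q1-q0)*f; a,b=full(g,P); a[2]=max(a[2],.32) if f<1 else a[2]; W.append((a,b))
calls(W+[(np.array([.478,-.371,.149]),down(-dx,1))])
```

```text
mid end by scene [ 0.4771 -0.3738  0.195 ] small [ 0.4771 -0.294   0.183 ] w4 mid [ 0.4778 -0.3717  0.195 ]
small end pred px in w5 [309.85752851  76.36286581] w4 [316.58673898 187.09835595]
[-0.79  0.4   0.35  1.52  0.    0.7 ] 3.8319347694937283e-13
rows 3.8 [-154.661, 7.348, 16.351, 0.0, 0.717, -0.0] -> [0.598 0.2   0.33 ]
rows 3.8 [-144.131, 7.362, -54.61, 0.0, 0.717, -0.0] -> [0.623 0.048 0.323]
rows 3.8 [-102.927, 3.059, -112.681, 0.0, 0.717, -0.0] -> [ 0.61  -0.104  0.32 ]
rows 3.8 [-40.527, 0.019, -145.459, 0.0, 0.717, -0.0] -> [ 0.56  -0.246  0.32 ]
rows 3.8 [29.185, 20.009, -146.402, 0.0, 0.717, 0.0] -> [ 0.478 -0.371  0.3  ]
rows 2.4 [0.0, 151.0, 0.0, -0.0, 0.0, 0.0] -> [ 0.478 -0.371  0.149]
```

Emit:
step_arm([
  [-155,7,16,0,0.717,0],
  [-155,7,16,0,0.717,0],
  [-155,7,16,0,0.717,0],
  [-155,7,16,0,0.717,0],
  [-155,7,16,0,0.717,0],
])

```text
clock: 20.15
tool_pos: [0.5982, 0.1998, 0.3297]
orientation: [-1.296, -1.06, 1.063]
force: [-0.3, -0.5, -0.8]
finger_gap: 1.006
```

Emit:
step_arm([
  [-144,7,-55,0,0.717,0],
  [-144,7,-55,0,0.717,0],
  [-144,7,-55,0,0.717,0],
  [-144,7,-55,0,0.717,0],
  [-144,7,-55,0,0.717,0],
])

```text
clock: 20.78
tool_pos: [0.6235, 0.048, 0.3222]
orientation: [-1.508, -0.514, 0.519]
force: [0.2, -0.2, 0.5]
finger_gap: 1.0
```

Emit:
step_arm([
  [-103,3,-113,0,0.717,0],
  [-103,3,-113,0,0.717,0],
  [-103,3,-113,0,0.717,0],
  [-103,3,-113,0,0.717,0],
  [-103,3,-113,0,0.717,0],
])

```text
clock: 21.4
tool_pos: [0.6113, -0.1039, 0.3192]
orientation: [-1.571, 0.042, -0.038]
force: [-0.5, 0.6, -0.0]
finger_gap: 1.002
```

Emit:
step_arm([
  [-41,0,-145,0,0.717,0],
  [-41,0,-145,0,0.717,0],
  [-41,0,-145,0,0.717,0],
  [-41,0,-145,0,0.717,0],
  [-41,0,-145,0,0.717,0],
])

```text
clock: 22.02
tool_pos: [0.5632, -0.246, 0.3194]
orientation: [-1.489, 0.597, -0.593]
force: [-0.3, 1.1, 0.6]
finger_gap: 1.0
```

Emit:
step_arm([
  [29,20,-146,0,0.717,0],
  [29,20,-146,0,0.717,0],
  [29,20,-146,0,0.717,0],
  [29,20,-146,0,0.717,0],
  [29,20,-146,0,0.717,0],
])

```text
clock: 22.65
tool_pos: [0.4838, -0.3712, 0.2996]
orientation: [-1.258, 1.136, -1.133]
force: [-0.1, -0.2, -0.6]
finger_gap: 0.999
```

```bash
cat > at.py <<'E'
import sys
from big import *
# at.py x y z : tool down, mouth = -dx
p,Q,s=cur();print(s['clock'],p.round(4),s['joint_pos'].round(2),'F',s['force'].round(1),'gap',round(s['finger_gap'],3))
a=[float(x) for x in sys.argv[1:]]
calls([(np.array(a[i:i+3]),down(-dx,1)) for i in range(0,len(a),3)])
E
python3 at.py .478 -.371 .30 .478 -.371 .149
python3 - <<'E'
from big import *
c=optics.get_calibration('wrist');w=optics.capture('wrist');cv2.imwrite('pics/w10.png',w[...,::-1]);np.save('w10.npy',c,allow_pickle=True)
print('mid end',proj(c,[.4776,-.3736,.1947]),'mid corners',[proj(c,[.4776+k,-.3736,.1947]).round(0).tolist() for k in (-.013,.013)],'small end',proj(c,[.477,-.294,.183]))
g=cv2.cvtColor(w,cv2.COLOR_RGB2GRAY);u,v=proj(c,[.4776,-.3736,.1947]).astype(int)
hs=cv2.cvtColor(w,cv2.COLOR_RGB2HSV)
E
```

```text
22.65 [ 0.4838 -0.3712  0.2996] [-0.79  0.41  0.36  1.52 -0.    0.68] F [-0.1 -0.2 -0.6] gap 0.999
rows 0.2 [-0.831, -0.395, -5.77, 0.003, 0.028, -0.0] -> [ 0.478 -0.371  0.3  ]
rows 2.4 [0.0, 151.0, 0.0, 0.0, 0.0, 0.0] -> [ 0.478 -0.371  0.149]
mid end [306.81519724 241.41043362] mid corners [[290.0, 240.0], [323.0, 243.0]] small end [316.37729705 135.03339889]
```

Run:
```python
import cv2
g=cv2.imread('pics/w10.png',0)
print('cols@ rows'); 
for r in range(130,290,6): print(r,' '.join('%3d'%g[r,c] for c in range(270,350,4)))
```

```text
cols@ rows
130 128  87  61  66  65  77 124 141 116  95 116 113 108 107 104  99 102 110  99  90
136 124 124  65  63  69  59  73  95  91  97 159 164 142  82  79  99  97 107  79 120
142 129  93  66  63  73  81  47 107 138 127 126 131 125 124 111 105 109  92  85 167
148  66  74 124 103  85  83  68 100 164 164 166 163 167 168 167 170  96 113  85 171
154  64  66  62  56  67 101  59  67 135  73  78  81  90  93 103 113 115 115 130 133
160 131 122 123 125  80 173 129  64 191 130 124 126 128 131  62 145 135  95 112 140
166 125 123 124 129  67 168 122  63 190 128 129 134 127 127  58 156 131  84 126 140
172 129 128 127 127  78 166 127  61 192 122 127 130 129 136  66 172 127  75 132 138
178 132 127 124 122  78 166 126  65 187 128 129 130 128 129  59 172 128  78 148 137
184 124 131 123 100  68 148 133  89 185 112 111 114 131 129  72 172 122  63 168 135
190 127 119  95  59 107 142 167 173 171 169 165 162 156 151 152 143 139 132 121 141
196  65  67 104 134 137 144 151 156 175 193 195 188 170 158 151 140 117 119 101 106
202  67  87  96 124 137 147 158 160 168 183 182 180 166 147 142 139 134 118 122  
[... 478 characters left out ...]
  74 227 232 232 230 226 226
244 228 228 228 229 231 231  75  87 208 215 228 228 183  77 232 232 227 232 231 229
250 230 228 230 231 226 220 115  92  94  85  83  91  87  91 230 232 231 231 232 227
256 228 220 229 227 222 230 228 227 233 229 230 228 226 214 228 231 225 233 230 226
262 223 230 227 228 225 230 226 230 227 226 232 227 229 232 230 231 230 229 229 237
268 226 230 226 231 228 227 227 230 227 231 234 230 230 231 232 230 230 229 227 229
274 226 226 225 227 227 229 232 232 234 230 229 228 229 230 226 228 225 234 234 227
280 222 221 228 232 227 229 225 226 228 231 226 232 230 232 235 227 230 227 229 227
286 227 224 226 225 233 226 229 225 231 231 224 232 230 230 231 234 229 224 230 230
```

```bash
python3 at.py .478 -.376 .149
```

```text
22.7 [ 0.484  -0.3711  0.2997] [-0.79  0.41  0.36  1.52 -0.    0.68] F [ 0.2 -0.4 -0. ] gap 1.004
rows 2.4 [4.268, 150.706, -5.983, 0.003, 0.03, 0.0] -> [ 0.478 -0.376  0.149]
```

Emit:
step_arm([
  [4,50,-6,0.003,0.03,0],
  [4,100,-6,0.003,0.03,0],
  [4,151,-6,0.003,0.03,0],
  [4,151,-6,0.003,0.03,0],
])

```text
clock: 23.2
tool_pos: [0.477, -0.3736, 0.1462]
orientation: [-1.245, 1.155, -1.146]
force: [0.2, 0.6, 1.2]
finger_gap: 0.995
```

Emit:
step_arm([
  [0,0,0,0,0,0],
  [0,0,0,0,0,0],
  [0,0,0,0,0,0],
  [0,0,0,0,0,0],
  [0,0,0,0,0,0],
], jaw=1)

```text
clock: 23.82
tool_pos: [0.4782, -0.3743, 0.1476]
orientation: [-1.244, 1.152, -1.148]
force: [3.7, 0.5, 6.9]
finger_gap: 0.295
```

Emit:
step_arm([
  [0,-20,0,0,0,0],
  [0,-60,0,0,0,0],
  [0,-110,0,0,0,0],
  [0,-165,0,0,0,0],
  [0,-170,0,0,0,0],
])

```text
clock: 24.45
tool_pos: [0.479, -0.3755, 0.3215]
orientation: [-1.245, 1.147, -1.153]
force: [1.5, -0.4, -2.2]
finger_gap: 0.295
```

```bash
python3 at.py .478 -.376 .149
cat > carry.py <<'E'
import sys
from big import *
p,Q,s=cur();q0=s['joint_pos'];g=cv2.cvtColor(optics.capture('wrist'),cv2.COLOR_RGB2GRAY);cv2.imwrite(f'pics/held{s["clock"]:.0f}.png',g)
zz=float(sys.argv[1]);t1=np.r_[(root+n*.21)[:2],zz]
q1,e=near(t1,down(n,1),[.23,.47,.31,1.4,0,-1.86]);print(q1.round(2),e)
W=[]
for f in (.2,.4,.6,.8,1):
    a,b=full(q0+(q1-q0)*f,P); a[2]=(max(a[2],.33),max(a[2],.33),max(a[2],.32),max(a[2],.29),zz)[round(f*5)-1]; W.append((a,b))
calls(W)
E
python3 carry.py 255
```

```text
24.45 [ 0.479  -0.3755  0.3215] [-0.8   0.41  0.42  1.57  0.    0.69] F [ 1.5 -0.4 -2.2] gap 0.295
rows 2.8 [0.085, 172.543, -1.608, -0.003, 0.007, 0.002] -> [ 0.478 -0.376  0.149]
[ 0.15 -0.03  1.35 -0.19  0.   -1.86] 1267.3140245544705
rows 5.0 [18.249, -198.939, 203.24, 0.325, -0.677, -0.553] -> [ 0.682 -0.377  0.519]
rows 5.6 [169.373, -240.268, 188.009, 0.111, -0.606, -0.644] -> [ 0.787 -0.262  0.832]
rows 6.3 [303.529, -250.662, 34.542, -0.186, -0.492, -0.634] -> [ 0.701 -0.081  1.172]
rows 6.7 [288.414, -221.447, -208.891, -0.486, -0.38, -0.428] -> [0.408 0.065 1.435]
rows 4057.0 [32882.655, 204350.289, -146475.75, -0.628, -0.311, -0.039] -> [-6.00e-03  8.10e-02  2.55e+02]
```

```bash
sed -i 's/a\[2\]=(.*)\[round/a[2]=(.365,.365,.35,.31,zz)[round/' carry.py; python3 carry.py .255
```

```text
[ 0.21  0.48  0.35  1.44 -0.   -1.87] 1.4432899320127035e-14
rows 3.8 [-93.038, -46.737, 80.411, 0.001, -0.716, -0.002] -> [ 0.551 -0.276  0.365]
rows 3.8 [-42.71, 0.086, 117.09, 0.0, -0.716, 0.0] -> [ 0.603 -0.162  0.365]
rows 3.8 [20.333, 15.065, 124.55, 0.0, -0.716, 0.0] -> [ 0.63  -0.039  0.35 ]
rows 3.8 [79.646, 40.044, 99.825, 0.0, -0.716, 0.0] -> [0.633 0.088 0.31 ]
rows 3.8 [119.676, 55.022, 48.583, 0.0, -0.716, 0.0] -> [0.609 0.215 0.255]
```

Emit:
step_arm([
  [-93,-47,80,0,-0.716,0],
  [-93,-47,80,0,-0.716,0],
  [-93,-47,80,0,-0.716,0],
  [-93,-47,80,0,-0.716,0],
  [-93,-47,80,0,-0.716,0],
])

```text
clock: 25.18
tool_pos: [0.5507, -0.2757, 0.364]
orientation: [-1.483, 0.608, -0.604]
force: [-0.2, -0.1, -1.6]
finger_gap: 0.289
```

Emit:
step_arm([
  [-43,0,117,0,-0.716,0],
  [-43,0,117,0,-0.716,0],
  [-43,0,117,0,-0.716,0],
  [-43,0,117,0,-0.716,0],
  [-43,0,117,0,-0.716,0],
])

```text
clock: 25.8
tool_pos: [0.6018, -0.1621, 0.3635]
orientation: [-1.567, 0.052, -0.048]
force: [-0.4, 0.4, 0.6]
finger_gap: 0.291
```

Emit:
step_arm([
  [20,15,125,0,-0.716,0],
  [20,15,125,0,-0.716,0],
  [20,15,125,0,-0.716,0],
  [20,15,125,0,-0.716,0],
  [20,15,125,0,-0.716,0],
])

```text
clock: 26.42
tool_pos: [0.6295, -0.0388, 0.3484]
orientation: [-1.507, -0.504, 0.507]
force: [0.4, -0.3, 0.0]
finger_gap: 0.291
```

Emit:
step_arm([
  [80,40,100,0,-0.716,0],
  [80,40,100,0,-0.716,0],
  [80,40,100,0,-0.716,0],
  [80,40,100,0,-0.716,0],
  [80,40,100,0,-0.716,0],
])

```text
clock: 27.05
tool_pos: [0.633, 0.0891, 0.3086]
orientation: [-1.298, -1.047, 1.049]
force: [-0.3, -0.2, -0.7]
finger_gap: 0.292
```

Emit:
step_arm([
  [120,55,49,0,-0.716,0],
  [120,55,49,0,-0.716,0],
  [120,55,49,0,-0.716,0],
  [120,55,49,0,-0.716,0],
  [120,55,49,0,-0.716,0],
])

```text
clock: 27.68
tool_pos: [0.6107, 0.2167, 0.2541]
orientation: [-0.929, -1.562, 1.56]
force: [1.0, -0.2, -0.6]
finger_gap: 0.293
```

```bash
python3 go.py 165 0 249
python3 - <<'E'
from big import *
sc=optics.capture('scene');cv2.imwrite('pics/s11.png',sc[...,::-1]);w=optics.capture('wrist');cv2.imwrite('pics/w11.png',w[...,::-1])
np.save('w11.npy',optics.get_calibration('wrist'),allow_pickle=True)
E
```

```text
27.675 [0.6107 0.2167 0.2541] [ 0.21  0.48  0.36  1.45  0.   -1.85] F [ 1.  -0.2 -0.6] gap 0.293
now out 209.9 lat 2.4 z 254.1
rows 0.7 [44.807, 5.292, 3.418, -0.002, -0.024, 0.005] -> [0.587 0.255 0.249]
```

Emit:
step_arm([
  [22,5,3,-0.002,-0.024,0.005],
  [44,5,3,-0.002,-0.024,0.005],
  [44,5,3,-0.002,-0.024,0.005],
  [44,5,3,-0.002,-0.024,0.005],
])

```text
clock: 28.28
tool_pos: [0.5872, 0.2542, 0.2496]
orientation: [-0.92, -1.579, 1.578]
force: [0.2, 0.5, -0.7]
finger_gap: 0.293
```

```bash
python3 go.py 86 -0.4 249
```

```text
28.275 [0.5872 0.2542 0.2496] [ 0.28  0.47  0.32  1.42 -0.   -1.81] F [ 0.2  0.5 -0.7] gap 0.293
now out 165.6 lat 0.5 z 249.6
rows 1.3 [79.636, 0.515, 0.924, 0.001, -0.0, -0.001] -> [0.547 0.323 0.249]
```

Emit:
step_arm([
  [15,0,0.5,0,0,0],
  [30,0,0.9,0,0,0],
  [45,0,0.9,0,0,0],
  [59,0,0.9,0,0,0],
  [59,0,0.9,0,0,0],
])

```text
clock: 28.9
tool_pos: [0.5567, 0.3061, 0.2496]
orientation: [-0.919, -1.58, 1.579]
force: [0.4, 0.5, -0.1]
finger_gap: 0.291
```

Emit:
step_arm([
  [0,7,0,0,0,0],
  [0,14,0,0,0,0],
  [0,20,0,0,0,0],
  [0,20,0,0,0,0],
])

```text
clock: 29.4
tool_pos: [0.5566, 0.3058, 0.229]
orientation: [-0.919, -1.579, 1.58]
force: [0.6, -0.2, -0.6]
finger_gap: 0.293
```

```bash
python3 go.py 86 -0.4 228
```

```text
29.4 [0.5566 0.3058 0.229 ] [ 0.37  0.46  0.25  1.36 -0.   -1.71] F [ 0.6 -0.2 -0.6] gap 0.293
now out 105.7 lat -0.7 z 229.0
rows 0.3 [19.652, 0.981, -0.273, -0.0, 0.001, -0.0] -> [0.547 0.323 0.228]
```

Emit:
step_arm([
  [7,0,0,0,0,0],
  [14,0,0,0,0,0],
  [20,0,0,0,0,0],
  [20,0,0,0,0,0],
])

```text
clock: 29.9
tool_pos: [0.5464, 0.3237, 0.2291]
orientation: [-0.918, -1.579, 1.58]
force: [-0.2, 0.1, -1.4]
finger_gap: 0.29
```

Emit:
step_arm([
  [0,2,0,0,0,0],
  [0,4,0,0,0,0],
  [0,6,0,0,0,0],
])

```text
clock: 30.28
tool_pos: [0.5465, 0.3236, 0.2229]
orientation: [-0.918, -1.579, 1.58]
force: [-0.0, 0.3, -1.1]
finger_gap: 0.29
```

```bash
python3 go.py 86 -0.4 219;python3 - <<'E'
from big import *
cv2.imwrite('pics/s12.png',optics.capture('scene')[...,::-1])
E
```

```text
30.275 [0.5465 0.3236 0.2229] [ 0.41  0.46  0.24  1.35 -0.   -1.68] F [-0.   0.3 -1.1] gap 0.29
now out 85.2 lat -0.7 z 222.9
rows 0.1 [-0.814, 3.863, -0.296, -0.0, 0.001, -0.0] -> [0.547 0.323 0.219]
```

Emit:
step_arm([
  [0,1.5,0,0,0,0],
  [0,3,0,0,0,0],
  [0,4,0,0,0,0],
])

```text
clock: 30.7
tool_pos: [0.5467, 0.3239, 0.2209]
orientation: [-0.92, -1.582, 1.578]
force: [-8.2, -2.4, 28.0]
finger_gap: 0.292
```

Emit:
step_arm([
  [0,-1,0,0,0,0],
  [0,-1,0,0,0,0],
])

```text
clock: 30.95
tool_pos: [0.5467, 0.3239, 0.222]
orientation: [-0.92, -1.582, 1.578]
force: [-0.1, -0.2, -1.4]
finger_gap: 0.293
```

Emit:
step_arm([
  [0,0,0,0,0,0],
  [0,0,0,0,0,0],
  [0,0,0,0,0,0],
  [0,0,0,0,0,0],
], jaw=-1)

```text
clock: 31.45
tool_pos: [0.5467, 0.3239, 0.222]
orientation: [-0.92, -1.582, 1.578]
force: [-0.8, 0.7, 0.1]
finger_gap: 1.001
```

Emit:
step_arm([
  [0,-30,0,0,0,0],
  [0,-70,0,0,0,0],
  [0,-115,0,0,0,0],
  [0,-115,0,0,0,0],
])

```text
clock: 31.95
tool_pos: [0.5473, 0.3241, 0.3401]
orientation: [-0.923, -1.587, 1.575]
force: [0.7, 0.0, -1.1]
finger_gap: 1.004
```

```bash
python3 go.py 86 0 330
python3 - <<'E'
from big import *
p,Q,s=cur();q0=s['joint_pos'];S=optics.get_calibration('scene');c=optics.get_calibration('wrist');w=optics.capture('wrist')
cv2.imwrite('pics/w13.png',w[...,::-1]);np.save('w13.npy',c,allow_pickle=True);cv2.imwrite('pics/s13.png',optics.capture('scene')[...,::-1])
for k in (63,81): print(k,'end px',proj(c,root+n*k/1000+Z*.012).round(0))
t=np.array([.477,-.292,.30]);q1,e=near(t,down(-dx,1),[-.7,.4,.3,1.5,0,.8]);print(q1.round(2),e)
W=[]
for f in (.2,.4,.6,.8,1):
    a,b=full(q0+(q1-q0)*f,P); a[2]=max(a[2],.32) if f<1 else a[2]; W.append((a,b))
calls(W)
E
```

```text
31.95 [0.5473 0.3241 0.3401] [ 0.41  0.47  0.57  1.66  0.   -1.68] F [ 0.7  0.  -1.1] gap 1.004
now out 85.1 lat 0.3 z 340.1
rows 0.2 [-0.892, 10.062, 0.337, 0.008, 0.001, -0.001] -> [0.547 0.323 0.33 ]
63 end px [317. 283.]
81 end px [317. 258.]
[-0.7   0.32  0.21  1.47 -0.    0.8 ] 4.3470782529198004e-13
rows 3.8 [-134.829, 3.54, 25.317, -0.003, 0.717, 0.001] -> [0.591 0.194 0.333]
rows 3.8 [-128.171, 7.286, -39.561, 0.001, 0.717, 0.002] -> [0.605 0.061 0.326]
rows 3.8 [-91.991, 5.712, -92.976, -0.0, 0.717, 0.002] -> [ 0.588 -0.069  0.32 ]
rows 3.8 [-36.252, -0.048, -121.999, -0.001, 0.717, 0.002] -> [ 0.545 -0.189  0.32 ]
rows 3.8 [24.758, 19.976, -121.076, -0.001, 0.717, 0.001] -> [ 0.477 -0.292  0.3  ]
```

Run:
```python
import cv2
g=cv2.imread('pics/w13.png',0)
for r in range(150,310,5): print(r,' '.join('%3d'%g[r,c] for c in range(277,358,4)))
```

```text
150 236 239 233 236 234 237 235 239 238 237 239 235 238 236 236 235 235 240 242 241 234
155 238 238 237 230 237 237 238 237 236 240 241 239 234 237 238 239 237 235 242 238 240
160 238 240 238 239 241 239 236 237 236 240 238 232 239 239 237 235 240 237 238 237 239
165 237 241 237 239 239 240 240 240 241 237 238 241 238 237 237 238 237 237 238 235 238
170 236 237 239 236 239 238 240 238 235 239 237 240 237 240 239 237 234 234 236 240 237
175 236 239 237 234 235 237 239 239 239 240 241 238 234 240 238 242 234 239 239 238 240
180 238 237 238 238 241 238 237 239 238 237 239 236 236 236 238 237 238 241 241 238 240
185 238 241 240 238 236 239 235 236 237 238 239 237 242 237 238 234 238 241 239 237 241
190 241 239 242 238 236 235 242 238 239 238 233 195 239 236 239 241 237 235 237 238 244
195 238 236 240 238 233 241 241 237 237 238 177 181 134 174 184 176 147 169 150 158 202
200 235 235 240 232 214 184 166 162 164 177 138 134 122 174 168 147 135 128 127 130 134
205 232 140 103 120 127 135 146 159 168 182 133 117 145 200 183 178 168 160 163 144 118
210  91  89 101 129 145 159 154 170 182 194 
[... 1015 characters left out ...]
  96  89  87  82  92  87  82  72  90  94  83  83  84  81  76  85  98  97  91  88  84
275  91  90  87  86  88  82  79  71  97  94  82  87  88  80  69  87  87  91  91  81  84
280  82  84  83  80  75  94  71  69  74  70  75  76  75  75  72  83  90  95  89  84  85
285  73  56  79  81  80  90  89  98  76  84  83  87  86  81  81  67  87  98  91  81  57
290  76  79  78  75  84 100 118 117 118 105 171 137 129 107  93  92  92  96  92  82  83
295  79  82  81  77  92  90 100  91  92  95 179 166  88  98  93  91  81  87  90  72  81
300  63  74  75  82  96  79  84  98  95  89 178 159  88  88  90  87  76  87  79  78  81
305  73  76  81  92  97  97  92  88  89  92 176 167  95  97  90  88  86  80  87  87  83
```

The numeric profile shows the rod in columns 317–321. The middle's end bar crosses it at rows 247–258 and the big's at about 280, which matches the planned 18 mm spacing. On to the small strainer.

Emit:
step_arm([
  [-135,4,25,0,0.717,0],
  [-135,4,25,0,0.717,0],
  [-135,4,25,0,0.717,0],
  [-135,4,25,0,0.717,0],
  [-135,4,25,0,0.717,0],
])

```text
clock: 32.67
tool_pos: [0.5915, 0.1939, 0.3317]
orientation: [-1.296, -1.063, 1.06]
force: [0.7, -0.6, -0.6]
finger_gap: 0.997
```

Emit:
step_arm([
  [-128,7,-40,0,0.717,0.002],
  [-128,7,-40,0,0.717,0.002],
  [-128,7,-40,0,0.717,0.002],
  [-128,7,-40,0,0.717,0.002],
  [-128,7,-40,0,0.717,0.002],
])

```text
clock: 33.3
tool_pos: [0.6052, 0.0606, 0.324]
orientation: [-1.509, -0.516, 0.517]
force: [0.4, 0.5, -0.9]
finger_gap: 0.998
```

Emit:
step_arm([
  [-92,6,-93,0,0.717,0.002],
  [-92,6,-93,0,0.717,0.002],
  [-92,6,-93,0,0.717,0.002],
  [-92,6,-93,0,0.717,0.002],
  [-92,6,-93,0,0.717,0.002],
])

```text
clock: 33.92
tool_pos: [0.5894, -0.0689, 0.3178]
orientation: [-1.571, 0.043, -0.038]
force: [-0.0, -0.4, -0.4]
finger_gap: 1.001
```

Emit:
step_arm([
  [-36,0,-122,0,0.717,0.002],
  [-36,0,-122,0,0.717,0.002],
  [-36,0,-122,0,0.717,0.002],
  [-36,0,-122,0,0.717,0.002],
  [-36,0,-122,0,0.717,0.002],
])

```text
clock: 34.55
tool_pos: [0.5473, -0.1886, 0.3179]
orientation: [-1.49, 0.599, -0.591]
force: [1.0, 0.1, 1.5]
finger_gap: 1.003
```

Emit:
step_arm([
  [25,20,-121,0,0.717,0],
  [25,20,-121,0,0.717,0],
  [25,20,-121,0,0.717,0],
  [25,20,-121,0,0.717,0],
  [25,20,-121,0,0.717,0],
])

```text
clock: 35.17
tool_pos: [0.482, -0.2931, 0.2982]
orientation: [-1.259, 1.138, -1.132]
force: [0.5, 0.8, -0.4]
finger_gap: 1.002
```

```bash
python3 at.py .477 -.292 .30
python3 - <<'E'
from big import *
c=optics.get_calibration('wrist');w=optics.capture('wrist');cv2.imwrite('pics/w14.png',w[...,::-1]);np.save('w14.npy',c,allow_pickle=True)
print('small end pred',proj(c,[.477,-.294,.183]))
g=cv2.cvtColor(w,cv2.COLOR_RGB2GRAY)
for r in range(190,290,4): print(r,' '.join('%3d'%g[r,k] for k in range(277,358,4)))
E
```

```text
35.175 [ 0.482  -0.2931  0.2982] [-0.69  0.33  0.23  1.47 -0.    0.78] F [ 0.5  0.8 -0.4] gap 1.002
rows 0.2 [-1.599, -1.788, -4.918, 0.005, 0.028, -0.0] -> [ 0.477 -0.292  0.3  ]
small end pred [309.08856408 236.40860692]
190  63  67 108 118 141 153 161 188 197 181 160 143 140 121 110  74  93 139 138 137 139
194  63  76  97 118 135 149 160 190 182 170 152 140 120 121 112  80  84 129 137 140 137
198  63  65  98 119 119 139 151 177 174 165 148 133 122 114 100 123 143 139 136 134 139
202  57  61  60 101 119 111  89  96  89  92  95  97 157 165 158 128 112 136 133 136 140
206  64  60  67  83 117  91  92  90  89  92  92  93 118 106  91  81 131 137 131 131 135
210  70  64  79  55  75  67  92  90  91  94  95  94 103  96  82  96 138 136 134 134 133
214  59  61  69  65  65  86  83  86  94  93  95  95  78 100  80  78 122 133 133 134 131
218  68  68  72  90  88  80  98 148 165 159 152  94  93 111  84  85 110 130 131 130 135
222  61  65 120 110  91  96 101 142 147 109  89  94 143 157 157 155 139 130 132 133 132
226  63  63 134 127  74  85  91 126 130 125 130  93 141 127  79 137 127 136 134 131 1
[... 622 characters left out ...]
 122 106 146 125  84 147 130 131 141 150 147 135 159 146 142 158 128 129 128 123 128
262 124 121 153 117  78 162 120 121 125 125 122  68 168 122  65 160 126 128 126 128 130
266 121 111 157 121  77 158 124 119 121 121 108  69 163 127  72 152 124 127 126 129 132
270 124 107 157 119  67 158 123 122 127 124 120  83 157 124  81 154 128 123 126 131 130
274  75  63 149  85  82 163  73  76  65  65  70  69 142  70  68 160 125 126 124 125 129
278  66  60  81  98 100 152  99  77  77 134 155 106 139 131  89  91 101 104 108 120 122
282 140 141  85 151 169 158 164 163  94 152 165 111 129 169 153 102 149 147 144 130 127
286 225 175 116 199 207 197 192 185  90 166 182 180 162 171 144  88 148 152 142 142 133
```

```bash
python3 at.py .477 -.297 .1365
```

```text
35.225 [ 0.4821 -0.2931  0.2982] [-0.69  0.33  0.23  1.47 -0.    0.78] F [0.4 0.  0. ] gap 0.998
rows 2.6 [3.465, 161.74, -4.669, 0.005, 0.029, -0.0] -> [ 0.477 -0.297  0.136]
```

Emit:
step_arm([
  [4,50,-5,0.005,0.029,0],
  [4,100,-5,0.005,0.029,0],
  [4,145,-5,0.005,0.029,0],
  [4,160,-5,0.005,0.029,0],
  [4,160,-5,0.005,0.029,0],
])

```text
clock: 35.85
tool_pos: [0.4765, -0.2968, 0.1375]
orientation: [-1.245, 1.153, -1.149]
force: [0.3, -0.3, 0.3]
finger_gap: 0.999
```

Emit:
step_arm([
  [0,0,0,0,0,0],
  [0,0,0,0,0,0],
  [0,0,0,0,0,0],
  [0,0,0,0,0,0],
  [0,0,0,0,0,0],
], jaw=1)

```text
clock: 36.48
tool_pos: [0.4768, -0.2971, 0.1379]
orientation: [-1.245, 1.152, -1.15]
force: [1.4, -0.8, 4.5]
finger_gap: 0.289
```

Emit:
step_arm([
  [0,-20,0,0,0,0],
  [0,-60,0,0,0,0],
  [0,-110,0,0,0,0],
  [0,-165,0,0,0,0],
  [0,-185,0,0,0,0],
])

```text
clock: 37.1
tool_pos: [0.4772, -0.2975, 0.3258]
orientation: [-1.245, 1.149, -1.153]
force: [1.0, -0.3, -2.2]
finger_gap: 0.293
```

```bash
python3 at.py .477 -.297 .1365 | head -1; python3 carry.py .255
```

```text
37.1 [ 0.4772 -0.2975  0.3258] [-0.7   0.32  0.29  1.54  0.    0.79] F [ 1.  -0.3 -2.2] gap 0.293
[ 0.21  0.48  0.35  1.44 -0.   -1.87] 1.4432899320127035e-14
rows 3.8 [-78.225, -38.254, 67.8, -0.0, -0.716, 0.002] -> [ 0.539 -0.214  0.365]
rows 3.8 [-34.286, 0.01, 100.991, 0.0, -0.716, 0.0] -> [ 0.585 -0.118  0.365]
rows 3.8 [21.951, 15.007, 107.542, 0.0, -0.716, 0.0] -> [ 0.613 -0.012  0.35 ]
rows 3.8 [75.235, 40.005, 84.05, 0.0, -0.716, 0.0] -> [0.622 0.1   0.31 ]
rows 3.8 [110.207, 55.002, 35.5, 0.0, -0.716, -0.0] -> [0.609 0.215 0.255]
```

Emit:
step_arm([
  [-78,-38,68,0,-0.716,0.002],
  [-78,-38,68,0,-0.716,0.002],
  [-78,-38,68,0,-0.716,0.002],
  [-78,-38,68,0,-0.716,0.002],
  [-78,-38,68,0,-0.716,0.002],
])

```text
clock: 37.78
tool_pos: [0.5388, -0.2143, 0.3638]
orientation: [-1.484, 0.607, -0.607]
force: [0.3, -0.6, -1.2]
finger_gap: 0.293
```

Emit:
step_arm([
  [-34,0,101,0,-0.716,0],
  [-34,0,101,0,-0.716,0],
  [-34,0,101,0,-0.716,0],
  [-34,0,101,0,-0.716,0],
  [-34,0,101,0,-0.716,0],
])

```text
clock: 38.4
tool_pos: [0.5852, -0.1185, 0.3634]
orientation: [-1.57, 0.051, -0.051]
force: [-0.8, 0.2, -0.3]
finger_gap: 0.285
```

Emit:
step_arm([
  [22,15,108,0,-0.716,0],
  [22,15,108,0,-0.716,0],
  [22,15,108,0,-0.716,0],
  [22,15,108,0,-0.716,0],
  [22,15,108,0,-0.716,0],
])

```text
clock: 39.02
tool_pos: [0.614, -0.0123, 0.3483]
orientation: [-1.51, -0.505, 0.505]
force: [0.1, 0.5, -1.5]
finger_gap: 0.293
```

Emit:
step_arm([
  [75,40,84,0,-0.716,0],
  [75,40,84,0,-0.716,0],
  [75,40,84,0,-0.716,0],
  [75,40,84,0,-0.716,0],
  [75,40,84,0,-0.716,0],
])

```text
clock: 39.65
tool_pos: [0.6234, 0.0997, 0.3082]
orientation: [-1.303, -1.048, 1.048]
force: [0.5, -0.5, -0.4]
finger_gap: 0.289
```

Emit:
step_arm([
  [110,55,36,0,-0.716,0],
  [110,55,36,0,-0.716,0],
  [110,55,36,0,-0.716,0],
  [110,55,36,0,-0.716,0],
  [110,55,36,0,-0.716,0],
])

```text
clock: 40.28
tool_pos: [0.6119, 0.2147, 0.2533]
orientation: [-0.934, -1.562, 1.561]
force: [0.1, -0.7, -0.3]
finger_gap: 0.293
```

```bash
python3 go.py 165 0 249
python3 - <<'E'
from big import *
cv2.imwrite('pics/s15.png',optics.capture('scene')[...,::-1]);cv2.imwrite('pics/w15.png',optics.capture('wrist')[...,::-1])
g=cv2.imread('pics/w15.png',0)
for r in range(320,400,5): print(r,' '.join('%3d'%g[r,k] for k in range(269,366,4)))
E
```

```text
40.275 [0.6119 0.2147 0.2533] [ 0.21  0.48  0.36  1.45  0.   -1.85] F [ 0.1 -0.7 -0.3] gap 0.293
now out 212.1 lat 2.4 z 253.3
rows 0.8 [47.061, 4.3, 3.533, -0.0, -0.025, 0.001] -> [0.587 0.255 0.249]
320  64  93  41  31  67  75  72 208 227 229 238 189 126 122 118 114 113  73  72  71  33  33  83  65  35
325  32  81  35  37  73  75  72 234 232 227 235 232 115 113 115 118 117  69  71  70  30  35  88  36  30
330  41  32  32  33  70  73  67 226 229 229 232 232 233 114 108 117 111  67  71  72  30  32  33  30  33
335  37  27  28  36  70  71  69 233 203 145 119 141 156 158 191 183 173  68  69  67  36  26  25  20  30
340  25  26  29  41  73  70  65 120 128 148 146 163 172 185 194 212 209  70  73  71  42  25  28  24  34
345  29  28  23  52  72  71  69 143 144 158 169 171 183 192 199 214 224  80  72  68  61  27  29  22  30
350  25  20  28  68  71  70  67  67  72  70  65  68  72  66  69  68  69  67  66  61  68  26  28  27  24
355  33  23  31  74  67  76  69  67  70  69  68  67  70  72  65  72  69  65  71  69  67  35  24  23  17
360  18  27  34  80  75  77  74  76  72  76  69  82  78  78  75  79  79  77  75  74  78  41  27  26  24
365  24  20  53  75  69  76  74  71  75  72  75  72  74  76  76  80  76  74  78  72  77  45  23  23  24
370  18  29  61  65  87  95  88  96 105  96  98 103  99  93  95 101 103  96  90  93  94  62  29  15  17
375  20  27  63  77  88 102  90  94 109 113 112  90 101  98  90 104 109 104 122 121 124 115  48  23  24
380  24  40  88  63  84  77  93  98  86  93  94  95  88  97  87  99  82  98 104 108 109 112  58  27  19
385  16  29 125  69  63  71  90  91  91  87  78  90  93  90  86  84  95  78  90  97 100 104  47  19  22
390  13  19  51  51  33  57  65  73  86  83  90  88  82  72  73  77  92  87  74  52  49  38  24  18  24
395  18  15   9  19  12  19  21  19  20  18  31  59  55  32  23  17  19   7  13  24  19  17  13  19  15
```

Emit:
step_arm([
  [24,4,3.5,0,-0.025,0.001],
  [47,4,3.5,0,-0.025,0.001],
  [47,4,3.5,0,-0.025,0.001],
  [47,4,3.5,0,-0.025,0.001],
])

```text
clock: 40.88
tool_pos: [0.5865, 0.2548, 0.2495]
orientation: [-0.919, -1.579, 1.579]
force: [0.0, 0.4, -0.5]
finger_gap: 0.291
```

```bash
python3 go.py 113 -0.4 249
```

```text
40.875 [0.5865 0.2548 0.2495] [ 0.28  0.47  0.32  1.42 -0.   -1.8 ] F [ 0.   0.4 -0.5] gap 0.291
now out 164.8 lat 0.1 z 249.5
rows 0.8 [51.757, 0.513, 0.492, -0.0, 0.0, -0.0] -> [0.56  0.3   0.249]
```

Emit:
step_arm([
  [13,0,0.5,0,0,0],
  [26,0,0.5,0,0,0],
  [39,0,0.5,0,0,0],
  [52,0,0.5,0,0,0],
  [52,0,0.5,0,0,0],
])

```text
clock: 41.5
tool_pos: [0.5598, 0.3007, 0.2496]
orientation: [-0.918, -1.58, 1.58]
force: [0.7, -1.0, -1.0]
finger_gap: 0.292
```

Emit:
step_arm([
  [0,7,0,0,0,0],
  [0,13,0,0,0,0],
  [0,19,0,0,0,0],
  [0,19,0,0,0,0],
])

```text
clock: 42.0
tool_pos: [0.5597, 0.3004, 0.23]
orientation: [-0.918, -1.579, 1.58]
force: [-0.0, 0.8, -0.7]
finger_gap: 0.289
```

```bash
python3 go.py 101 -0.4 229
```

```text
42.0 [0.5597 0.3004 0.23  ] [ 0.36  0.46  0.25  1.37 -0.   -1.72] F [-0.   0.8 -0.7] gap 0.289
now out 111.9 lat -0.7 z 230.0
rows 0.2 [10.854, 1.01, -0.298, -0.001, 0.001, -0.0] -> [0.555 0.31  0.229]
```

Emit:
step_arm([
  [4,0,0,0,0,0],
  [8,0,0,0,0,0],
  [11,0,0,0,0,0],
  [11,0,0,0,0,0],
])

```text
clock: 42.5
tool_pos: [0.5541, 0.3103, 0.2301]
orientation: [-0.918, -1.579, 1.58]
force: [0.7, -0.5, -0.6]
finger_gap: 0.293
```

Emit:
step_arm([
  [0,2,0,0,0,0],
  [0,4,0,0,0,0],
  [0,6,0,0,0,0],
  [0,7.5,0,0,0,0],
])

```text
clock: 43.0
tool_pos: [0.5545, 0.3105, 0.2254]
orientation: [-0.92, -1.583, 1.578]
force: [-9.3, -3.1, 38.6]
finger_gap: 0.296
```

Emit:
step_arm([
  [0,-1.2,0,0,0,0],
  [0,-1.2,0,0,0,0],
])

```text
clock: 43.25
tool_pos: [0.5546, 0.3104, 0.2267]
orientation: [-0.92, -1.583, 1.578]
force: [-0.7, -0.2, 0.5]
finger_gap: 0.29
```

Emit:
step_arm([
  [0,0,0,0,0,0],
  [0,0,0,0,0,0],
  [0,0,0,0,0,0],
  [0,0,0,0,0,0],
], jaw=-1)

```text
clock: 43.75
tool_pos: [0.5545, 0.3104, 0.2266]
orientation: [-0.92, -1.583, 1.578]
force: [-0.5, -0.4, -0.3]
finger_gap: 1.001
```

Emit:
step_arm([
  [0,-30,0,0,0,0],
  [0,-70,0,0,0,0],
  [0,-115,0,0,0,0],
  [0,-115,0,0,0,0],
])

```text
clock: 44.25
tool_pos: [0.555, 0.3106, 0.3447]
orientation: [-0.924, -1.587, 1.575]
force: [0.0, 0.2, -0.4]
finger_gap: 0.999
```

```bash
python3 go.py 101 0 340 130 -120 360
python3 - <<'E'
from big import *
w=optics.capture('wrist');cv2.imwrite('pics/w16.png',w[...,::-1]);np.save('w16.npy',optics.get_calibration('wrist'),allow_pickle=True)
c=optics.get_calibration('wrist')
for k in (63,80,98): print(k,'end px',proj(c,root+n*k/1000+Z*.013).round(0))
g=cv2.cvtColor(w,cv2.COLOR_RGB2GRAY)
for r in range(190,320,4): print(r,' '.join('%3d'%g[r,k] for k in range(285,350,4)))
E
```

```text
44.25 [0.555  0.3106 0.3447] [ 0.38  0.47  0.59  1.68 -0.   -1.71] F [ 0.   0.2 -0.4] gap 0.999
now out 100.7 lat 0.3 z 344.7
rows 0.1 [-0.283, 4.722, 0.386, 0.009, 0.001, -0.001] -> [0.555 0.31  0.34 ]
rows 2.0 [-29.0, -20.0, 120.0, 0.0, 0.0, 0.0] -> [0.465 0.226 0.36 ]
63 end px [317. 302.]
80 end px [317. 280.]
98 end px [317. 256.]
190 237 239 242 240 238 240 238 238 241 237 239 238 239 240 239 242 242
194 243 239 236 240 234 237 234 238 239 237 240 236 241 236 238 238 239
198 242 240 237 237 235 234 240 239 241 242 241 237 239 239 237 241 236
202 240 240 237 241 243 239 241 238 242 240 242 231 222 214 221 204 220
206 239 239 235 238 239 238 237 238 235 136 136 130 131 126 132 139 133
210 237 236 237 219 202 167 161 162 159 151 153 146 132 128 128 129 131
214 189 118  87  85  99 115 133 148 151 131 176 195 178 173 168 157 123
218  98 133 107 126 146 159 170 181 179 184 151 218 197 181 177 159 109
222  97 134 164 175 158 158 114 137 151 150 118 185 174 132 136 126  94
226 122 113 105 139 151 162  89  82 131 119  83  81  92  86  95 106 101
230 140 109  81 142 155  98  88  86 140 12
[... 913 characters left out ...]
  87  86  84  80  85  84  82  81  87  66  93  90  86
286  94  83  84  85 104  91  90  99 168 124  92  87  94  87  89  96  86
290  81  77  83  86  95  96  94  91 174 169  90  96  92  90  88  94  90
294  77  76  77  94  88  92  89  91 178 166  89  89  94  80  92  95  93
298  76  77  84  93  93 106  90  88  99  87  83  81  98  63  92  97  92
302  82  76  80  93 172 179 180 175 184 181 183 185 178  95  83  97  88
306  76  83  96  98 143 151 154 152 175 176 163 166 173  94  90  96  87
310  79  82  89  95  92  91  88  91 175 161  93  92  85  92  93  88  85
314  74  87  96  63  72  98  92  96 177 166  91  94  95  80  49  85  84
318  84  93  93  95  97  92  96  89 171 161  91  91  91  93  89  84  92
```

The profile now shows three end bars on the rod, at rows ~253, ~278 and ~302. I predicted 256, 280 and 302. I'll back off clear and take the last look.

Emit:
step_arm([
  [-60,-20,0,0,0,0],
  [-120,-30,0,0,0,0],
  [-180,-30,0,0,0,0],
  [-240,-30,0,0,0,0],
  [-240,-30,0,0,0,0],
])

```text
clock: 44.92
tool_pos: [0.6751, 0.0981, 0.3701]
orientation: [-0.922, -1.579, 1.575]
force: [0.1, 0.8, 0.9]
finger_gap: 1.002
```

Run:
```python
from big import *
p,Q,s=cur();print(s['clock'],p.round(3),s['finger_gap'],s['force'].round(1))
sc=optics.capture('scene');t=optics.capture('top');cv2.imwrite('pics/sF.png',sc[...,::-1]);cv2.imwrite('pics/tF.png',t[...,::-1])
B=np.hstack([cv2.resize(sc[205:325,395:515],(400,400),interpolation=cv2.INTER_CUBIC),cv2.resize(t[200:290,150:240],(400,400),interpolation=cv2.INTER_CUBIC)])
cv2.imwrite('pics/F.png',B[...,::-1])
S=optics.get_calibration('scene');print([((proj(S,root+n*k+Z*.006)-[395,205])*3.33).round(0).tolist() for k in (.063,.08,.098)])
# stillness: compare a second picture a moment later
s2=optics.capture('scene');print('diff',np.abs(sc[205:325,395:515].astype(int)-s2[205:325,395:515]).mean())
s0=cv2.imread('pics/scene0.png')[...,::-1]
for nm,(x,y,w,h) in dict(pot=(285,325,70,70),jar=(372,212,30,35),brush=(220,265,45,70)).items(): print(nm,np.abs(sc[y:y+h,x:x+w].astype(int)-s0[y:y+h,x:x+w]).mean().round(2))
```

```text
44.925 [0.675 0.098 0.37 ] 1.0017972658329644 [0.1 0.8 0.9]
[[208.0, 115.0], [186.0, 120.0], [162.0, 126.0]]
diff 2.6259953703703705
pot 2.95
jar 3.07
brush 3.06
```

View pics/F.png

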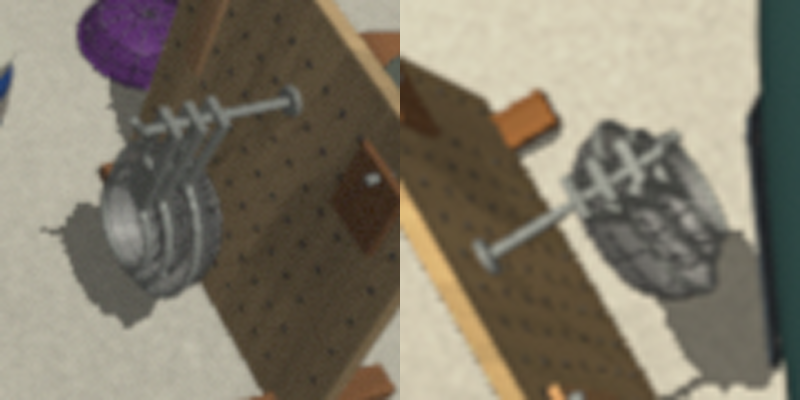

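The scene crop shows all three loops side by side on the rod, at crop (170,122), (195,116) and (218,110). The three bowls are nested with their mouths away from the panel. I'll let them settle for a moment, then hand in.

Emit:
step_arm([
  [0,0,0,0,0,0],
  [0,0,0,0,0,0],
  [0,0,0,0,0,0],
  [0,0,0,0,0,0],
  [0,0,0,0,0,0],
])

```text
clock: 45.7
tool_pos: [0.6731, 0.1024, 0.3723]
orientation: [-0.921, -1.585, 1.577]
force: [0.7, -0.2, 0.2]
finger_gap: 1.002
```

Emit:
step_arm([
  [0,0,0,0,0,0],
  [0,0,0,0,0,0],
  [0,0,0,0,0,0],
  [0,0,0,0,0,0],
  [0,0,0,0,0,0],
])

```text
clock: 46.32
tool_pos: [0.6731, 0.1025, 0.3723]
orientation: [-0.921, -1.585, 1.577]
force: [0.0, 0.5, -0.2]
finger_gap: 0.997
```

Run:
```python
from h import *
from plant import job
a=cv2.imread('pics/sF.png')[...,::-1][205:325,395:515].astype(int);b=optics.capture('scene')[205:325,395:515]
print('change since last look',np.abs(a-b).mean()); print(job.job_done())
```

```text
change since last look 2.7762962962962963
the job is handed in; nothing more can be done
None
```

All three strainers hang on the long hook as one nest, mouths away from the panel, and the job was handed in at about 46 s. No verdict is reported.

**What I did:** A flat approach to the big strainer was out of reach, because the elbow joint hit its limit. I stood it upright in the drainer bay instead, regrasped it from above by the loop, and hung it about 63 mm out from the panel. The middle strainer went in front of it at about 80 mm and the small one at about 98 mm.

**Last checks:**
- **Nest:** the final scene crop shows three loops on the rod and three nested bowls. The wrist view put the end bars at rows ~253, ~278 and ~302, against predicted 256, 280 and 302.
- **Stillness:** the pictures before and after the last wait differ only by noise (2.8, against 2.6 between back-to-back frames).
- **Bystanders:** the areas around the pot, jar and brush pot differ from the start by about 3, also close to noise.
- **Gripper:** it is open and clear of everything, with about zero force.

**What disagreed or was not measured:**
- Triangulated handle ends were off by 6–8 mm against the wrist view, and I corrected for that before each grasp.
- The small strainer touched the rod about 2–3 mm higher than expected.
- The distances between rims were inferred from the loop spacing, not measured directly.

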